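# Prop up the drop guard and unload the check weight

### The job

The load tester has been verified and must be unloaded: raise its drop guard by the slotted bar, hook the bar into the notch of the keeper on the head beam and let it down gently there, so that the guard stays up by itself. Then lift the check weight off the load hook, bring it out, and set it down standing upright in the middle of the steel dish (not dropped into it). Leave the guard hooked up, never let it drop even a few millimetres, and do not disturb the other things on the table.

Things in the scene. Friction and masses are not known exactly. Their poses are not given: they have to be found in the camera images.
- tester: Bench load tester, fixed; 215 x 330 mm, 435 mm tall. Origin: centre of its underside (base top z = 14 mm); own +x points away from the operator, z up. Two guide posts at x = -45, y = +-147 mm stand 430 mm tall; between and behind them a housing (clear side windows, back, roof at z = 223 mm, to x = 118 mm) open only at the front, where the drop guard closes it.
- head_beam (a point): Middle of the lower front edge of the aluminium beam across the posts (45 mm tall). From its middle juts the KEEPER: steel plate 8 mm thick (in y), reaching 28 mm towards the operator; the notch in its upper edge runs from 7 to 22 mm before the beam and ends at a nose 12 mm high. It is clamped at differing heights: the notch floor is 21 to 33 mm above this point, not measured: find it by feel.
- guard (a joint): Drop guard: clear panel 272 mm wide, 210 mm tall, sliding straight up and down at tester x = -45 mm. Value: m raised; 0 = down, 0.210 = upper stop; hooked up 0.179 to 0.191. With its bar 0.55 to 0.8 kg, 1 N friction: it drops if let go; lower it slower than 0.2 m/s. Lower edge at tester z = 24 mm + value; two lugs (y within 29 mm) stick out of it to x = -87 mm and carry the bar's hinge.
- slotted_bar (a joint): Steel lifting bar hinged on the guard's lugs. Value: rad; 0 = upright (inner stop), up to 0.7 as its top swings out to the operator; stays where left. To hook it: swing it out about 0.4 so that handle and bridge pass before the keeper's nose, raise the guard to its stop, swing back upright (keeper enters the slot), lower until the bridge sits in the notch and carries the guard.
- bar_hinge (a point): Middle of the bar's hinge line (along tester y), 34 mm in front of the guard's panel, at tester z = 42 mm + guard value. Upright bar: 38 mm wide, 6 mm thick; slot 14 mm wide from 18 to 65 mm above this point, closed at its top by a bridge 10 mm high. If the guard is raised with the bar upright, the handle strikes the keeper from below.
- bar_handle (a point): Centre of the bar's cross handle, 91 mm from the hinge: black roller-shaped grip, 22 mm in diameter, 46 mm long along tester y, 34 mm before the guard's panel when upright. Can be pinched across its two end faces; the bar then turns in the grip.
- load_hook (a point): Lowest point inside the steel load hook in the housing, where the bail hangs: tester x = -13, y = 0, z = 109 mm. 6 mm wire; the tip points to the operator and ends 8 mm above this point, the stem goes up 14 mm behind it to a load cell (underside z = 189 mm).
- weight_centre (a point): Middle of the check weight: steel cylinder 40 mm in diameter, 52 mm tall, 0.4 to 0.65 kg, own z its axis, with a fixed upright wire bail on top (32 mm wide in y, inner height 35 mm, top 67 mm above this point). It hangs by the bail on the load hook, 32 mm behind the guard panel, 8 mm clear of the base; to come off it must rise 10 to 26 mm, then move out to the front.
- steel_dish: Round pressed steel parts dish, 99 mm in diameter, 18 mm high, loose on the table to the left or right of the tester; origin at the centre of its underside; floor 2 mm thick and flat to a radius of about 33 mm.
- tape_roll: Bystander: roll of brown tape, 92 mm in diameter, 48 mm high, on the other side of the tester from the dish. Origin under its centre.
- ring_gauge: Bystander: steel ring gauge lying flat, 64 mm in diameter, 20 mm high. Origin under its centre.
- micrometer: Bystander: outside micrometer lying flat, 158 mm long. Origin under its centre.
- vee_block: Bystander: steel vee block 34 x 45 x 36 mm. Origin under its centre.
- torch: Bystander: black pocket torch lying on its side, 114 mm long, 29 mm thick. Origin under its centre.
- screwdriver: Bystander: screwdriver lying down, 153 mm long. Origin under its centre.
Things that resemble listed ones, but are neither listed nor needed, are in the scene too. Of the things that look like the steel_dish, take the one that is nearest to the robot's base at the start.

How it is judged:
By the outcome, as a careful person would: the job done as asked, in the order asked, and still so for the second after the job is handed in, with the robot touching nothing.
It also fails if it takes over 69 s, if anything falls off the work surface, if the arm or the gripper's body presses on something with over 40 N, if the wrist force passes 120 N, or if a joint passes its speed limit or range.

### The arm

A 6-joint arm with a two-finger parallel gripper is mounted at the origin on a cart in front of the work surface, level with it; the furniture and walls round the work are solid. World frame = base frame: x ahead of the robot, y to its left, z up, the work surface at z = 0. Lengths are in mm, angles in rad, forces in N, time in s.
With the tool pointing down it reaches from about 275 to 1000 mm from the base axis. Payload 8.4 kg.
Tool frame: the origin (TCP) lies on the mounting face of the last link; the fingertips stand 173 mm ahead of it and the grasp point (between the pads) lies 155 mm ahead of it; z points along the fingers, y is the direction in which the jaws open and shut (so a half turn about z gives the same grasp; the last joint's range is limited). The gripper opens to 85 mm and grips with 20 to 120 N. Pads are 22 mm wide; open, the fingers measure 114 mm over their backs; the gripper's body (76 mm by 85 mm) begins 54 mm behind the grasp point. The pads swing forward as they close: fully open they stand 13 mm farther back than shut.
Start: joints at [1.168, 0.353, 1.633, -0, 1.155, -0.002], TCP at [243.846, 575.472, 404.681] pointing down, gripper open.
Joint ranges: [-2.63, 2.63], [-0.92, 2.1], [0.06, 2.66], [-1.3, 4.44], [0, 2.69], [-3.02, 3.02]. Speed limits (rad/s): [2.22, 2.22, 2.79, 3.14, 3.14, 3.14].

### API

Orientations are given as [roll, pitch, yaw] about the fixed x, y, z axes, in that order (R = Rz(yaw) Ry(pitch) Rx(roll)).
In Python, from rig import r, grab_frame, spotter gives the robot as it stands.
- The arm moves only by the tool apply_moves, never from a script. Its argument "motion" is text: rows parted by semicolons, each of 5 numbers parted by spaces: the opening, from -1 (shut) to 1 (fully open), then the shift along the tool's x, y, z as a fraction of full scale, then the turn about the tool's z as a fraction of full scale. In form: hand x y z twist; .... A call has 1 to 20 rows; each row is the pose to reach, as a shift and turn from the pose commanded when the call began, along the tool's axes at that moment, turning the shorter way round; what a row does not reach only later rows make up. Full scale, the value 1, is 1 m for a shift and pi rad for a turn. A row lasts 1/12 s, in which the tool goes at most 41.7 mm and 7.16 degrees, less where a joint would pass 70% of its speed; a pose out of reach is approached as far as the arm can. A call with a number of a shift or a turn outside -1 to 1 is refused whole. A call with a gripper value outside its range is refused whole. The fingers move at their own pace and stop on an object; "squeeze" is the grip in N (left out, the last holds). Time passes only in rows, so rows that repeat a pose let the fingers close. It gives the time, the measured TCP pose, the force and the opening at its end, in the units of the state.
- r.sense(): the state, without advancing time (a new reading comes with each control period).
- grab_frame(name): name is "scene" or "side" or "wrist"; returns a dict with "img" (384x512x3 uint8, red, green, blue), "fx", "fy", "cx", "cy" (pixels), "R" (3x3) and "t" (3): a world point X has camera coordinates R X + t. Camera axes: x right, y down, z forward; pixel columns grow to the right and rows downward; lengths in mm; the calibration is good to about 2 mm. A picture is of the moment at which its call begins. There is no depth.
- r.sign_off(): hands the job in, once; it reports no verdict.
Trained networks look in the newest picture that a camera, given by its name, has taken for a name from the list of things; names that differ only in an ending like _2 or _b are one class to them, and where a whole thing is asked for, a point or a joint stands for the part that bears it (a point fixed in the world has none). Each returns a list of dicts, best first, with "conf" (0 to 1); they miss things now and then, are a little off and sometimes report something else, mostly with a low value. They report only what shows in the picture. A call takes as long as a camera call. They do not tell look-alikes from the thing itself.
- spotter.boxes_of(query, camera): "point" ([x, y, z] in mm, in world coordinates, good to about 4 mm: the middle of the surface that is visible of it).
- spotter.place_of(query, camera): "point" ([x, y, z] in mm, in world coordinates, good to about 4 mm: a listed point, or the origin of a listed thing).
The state is a dict: "clock": time; "qpos": joint angles; "qvel": joint speeds; "joint_efforts": joint torques, N m; "eef_pos": TCP position; "tcp_rot": TCP orientation; "contact_force": force on the tool from outside, world axes, zero at the start; "wrist_torque": the same for the moment, N m; "opening": opening from 0.0 (shut) to 1.0 (fully open).
Only numpy, scipy, OpenCV 4.12 (cv2) and the standard library are available. Lean on these libraries where they do the work, as an engineer would, in place of code of your own. Each camera call takes 0.05 s, during which the arm holds its last target.

## Working session

There is one attempt and no reset: what is moved stays moved. The work goes in short steps, Python scripts to look and compute and a tool call to move; the robot and the scene stay as the last step left them, time stands still between calls to the robot, and variables do not carry over. Pictures are saved under pics/ and viewed, and the job is handed in when it is done.

Besides the shell and the picture viewer there is one more tool, called after ">>>" as name(argument=value, ...) on one line, values as JSON. apply_moves: Moves the arm, as the interface text tells. Its arguments: {"type":"object","properties":{"motion":{"type":"string"},"squeeze":{"type":"number"}},"required":["motion"]}

```bash
ls; mkdir -p pics; python3 - <<'E'
from rig import r, grab_frame, spotter
import cv2
print(r.sense())
for c in ("scene","side","wrist"):
    f=grab_frame(c); cv2.imwrite(f"pics/a_{c}.png",f["img"][:,:,::-1])
    print(c,f["fx"],f["cx"],f["cy"],f["R"],f["t"])
for q in ["tester","head_beam","guard","slotted_bar","bar_hinge","bar_handle","load_hook","weight_centre","steel_dish","tape_roll","ring_gauge","micrometer","vee_block","torch","screwdriver"]:
    for c in ("scene","side"):
        print(q,c,[(([round(float(v)) for v in d["point"]]),round(d["conf"],2)) for d in spotter.place_of(q,c)])
print(r.sense()["clock"])
E
```

```text
pics
{'clock': 0.0, 'qpos': array([ 1.16759069e+00,  3.53626631e-01,  1.63415296e+00, -1.62324075e-05,
        1.15520481e+00, -2.40109082e-03]), 'qvel': array([ 1.05880094e-03, -1.92612142e-03,  1.37191418e-03, -3.47504357e-04,
        8.11118116e-05,  7.28383393e-04]), 'joint_efforts': array([ 1.74300672e-03, -6.05242324e+01, -3.42066443e+01,  1.61305375e-04,
        9.46006563e-03,  2.88061116e-06]), 'eef_pos': array([243.7558009 , 575.23925268, 403.96689929]), 'tcp_rot': array([-3.14020088e+00,  1.14997841e-05,  2.74079468e+00]), 'contact_force': array([-0.01767068,  0.55776301,  0.5402533 ]), 'wrist_torque': array([-0.05277074,  0.02368397, -0.03800091]), 'opening': 0.9984857844260779}
scene 391.35673240590484 259.2887957767379 189.0872947322141 [[ 0.65375223 -0.75668574 -0.00589127]
 [-0.32752112 -0.27593224 -0.90365442]
 [ 0.68215682  0.59269561 -0.42822188]] [-452.96231194  317.93999673 1354.74501988]
side 418.64130859692034 254.91791881699436 192.28022844050773 [[-0.9961768  -0.08539951 -0.01840413]
 [-0.0176034   0.40257694 -0.91521687]
 [ 0.08556815 -0.91139384 -0.40254113]] [ 553.40585469  209.26072026 1316.5118219 ]
wrist 276.45732998306505 259.93852099738643 190.06263087170626 [[ 3.91210819e-01  9.20300878e-01 -6.23714237e-04]
 [ 8.73254054e-01 -3.70997589e-01  3.15892618e-01]
 [ 2.90484857e-01 -1.24125271e-01 -9.48794743e-01]] [-624.94107526  -40.09308213  381.24014843]
tester scene [([690, 37, 1], 0.58)]
tester side [([690, 43, 2], 0.82)]
head_beam scene [([620, 38, 267], 0.59)]
head_beam side [([620, 38, 267], 0.98)]Traceback (most recent call last):
  File "<stdin>", line 9, in <module>
ValueError: it knows: bar_handle, bar_hinge, head_beam, load_hook, micrometer, ring_gauge, screwdriver, steel_dish, tape_roll, tester, torch, vee_block, weight_centre
```

```bash
python3 - <<'E'
from rig import r, grab_frame, spotter
for q in ["bar_hinge","bar_handle","load_hook","weight_centre","steel_dish","tape_roll","ring_gauge","micrometer","vee_block","torch","screwdriver"]:
    for c in ("scene","side"):
        print(q,c,[(([round(float(v)) for v in d["point"]]),round(d["conf"],2)) for d in spotter.place_of(q,c)])
print(r.sense()["clock"])
E
```

```text
bar_hinge scene [([610, 37, 43], 0.59)]
bar_hinge side [([612, 37, 42], 0.83)]
bar_handle scene [([606, 39, 133], 0.5)]
bar_handle side [([599, 32, 133], 0.53), ([463, 220, 0], 0.27)]
load_hook scene [([675, 40, 114], 0.92)]
load_hook side [([674, 36, 106], 0.75)]
weight_centre scene [([423, -192, 4], 0.62)]
weight_centre side []
steel_dish scene [([556, -340, -1], 0.73), ([413, -642, 3], 0.66), ([612, 34, 42], 0.21)]
steel_dish side [([558, -343, 2], 0.78), ([411, -633, -3], 0.72)]
tape_roll scene [([551, 336, 3], 0.66)]
tape_roll side [([552, 338, -1], 0.75)]
ring_gauge scene [([430, -188, 4], 0.52), ([553, 340, 2], 0.19)]
ring_gauge side [([425, -192, -2], 0.54)]
micrometer scene [([418, -324, 1], 0.62)]
micrometer side [([672, 39, 106], 0.66), ([417, -325, 5], 0.51)]
vee_block scene [([462, 216, 2], 0.64)]
vee_block side [([465, 221, 1], 0.7)]
torch scene [([398, 331, 1], 0.63), ([551, 338, 0], 0.61)]
torch side [([395, 330, 1], 0.57)]
screwdriver scene [([424, 1, -2], 0.55)]
screwdriver side [([422, -5, 5], 0.47)]
1.45
```

View pics/a_scene.png

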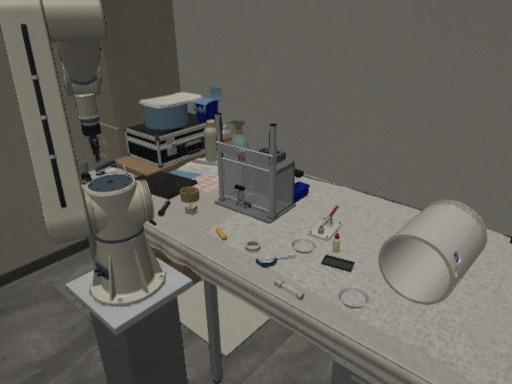

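View pics/a_side.png

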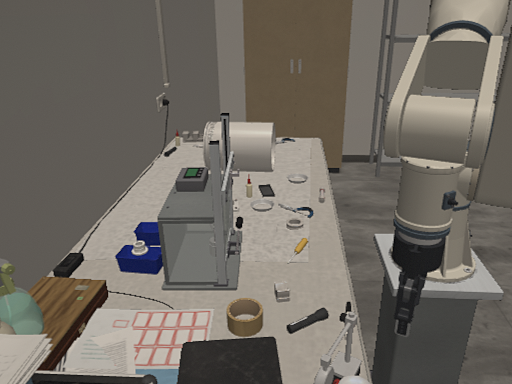

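View pics/a_wrist.png

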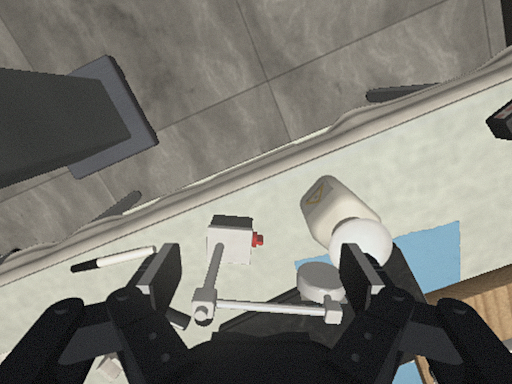

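The scene shows the tester around (255,185). There are dishes at about (304,245) and (353,298), and the side view shows the tester's bar near (238,235). I'll enlarge the crops to check.

```bash
python3 - <<'E'
import cv2
a=cv2.imread("pics/a_scene.png")[105:225,205:305]; cv2.imwrite("pics/z1.png",cv2.resize(a,None,fx=5,fy=5,interpolation=cv2.INTER_CUBIC))
a=cv2.imread("pics/a_side.png")[105:295,150:260]; cv2.imwrite("pics/z2.png",cv2.resize(a,None,fx=3.1,fy=3.1,interpolation=cv2.INTER_CUBIC))
a=cv2.imread("pics/a_scene.png")[210:320,230:390]; cv2.imwrite("pics/z3.png",cv2.resize(a,None,fx=4,fy=4,interpolation=cv2.INTER_CUBIC))
E
```

```text
(no output)
```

View pics/z1.png

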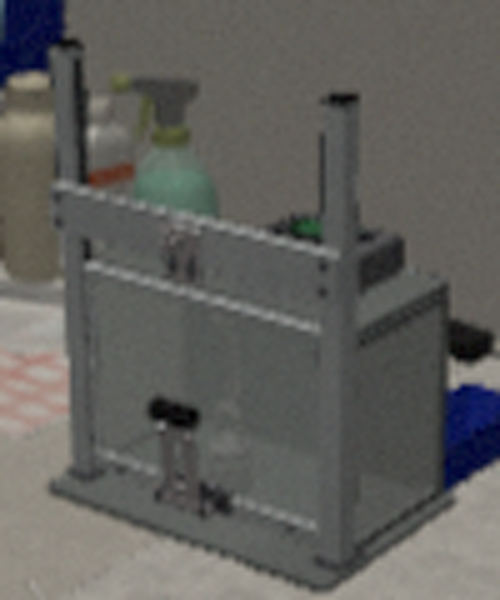

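View pics/z2.png

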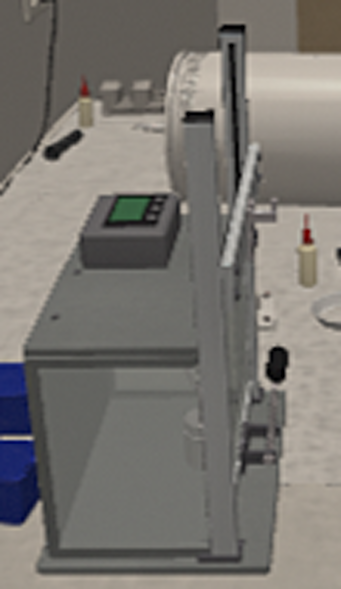

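View pics/z3.png

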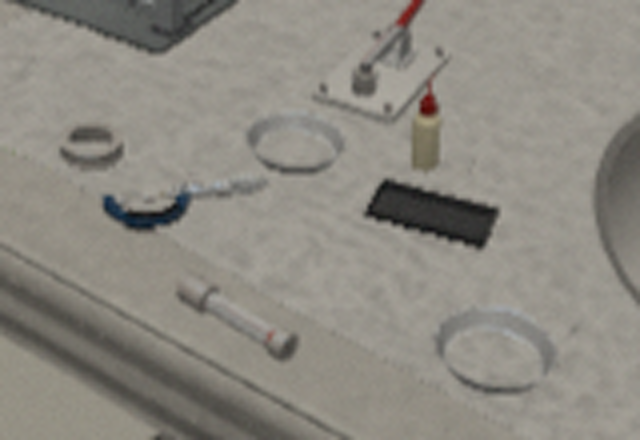

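```bash
cat > h.py <<'E'
from rig import r, grab_frame, spotter
import numpy as np, cv2
def ray(f,u,v):
    d=np.array([(u-f["cx"])/f["fx"],(v-f["cy"])/f["fy"],1.]);R=np.array(f["R"]);return -R.T@np.array(f["t"]),R.T@d/np.linalg.norm(d)
def tri(obs):
    A=np.zeros((3,3));b=np.zeros(3);L=[]
    for f,u,v in obs:
        c,d=ray(f,u,v);P=np.eye(3)-np.outer(d,d);A+=P;b+=P@c;L.append((c,P))
    X=np.linalg.solve(A,b);return X.round(1),[round(float(np.linalg.norm(P@(X-c))),1) for c,P in L]
def proj(f,X):
    p=np.array(f["R"])@np.array(X,float)+np.array(f["t"]);return f["fx"]*p[0]/p[2]+f["cx"],f["fy"]*p[1]/p[2]+f["cy"]
E
python3 - <<'E'
from h import *
s=grab_frame("scene");d=grab_frame("side");w=grab_frame("wrist")
q=r.sense()
print("handle",tri([(s,240,187.4),(d,239.4,221.8)]))
print("postL",tri([(s,218.6,114),(d,214.2,143.1)]))
print("postR",tri([(s,273.4,124.6),(d,224.8,114)]))
c=-np.array(w["R"]).T@np.array(w["t"]);
from scipy.spatial.transform import Rotation as Ro
T=Ro.from_euler("xyz",q["tcp_rot"]).as_matrix()
print("cam in tool",T.T@(c-q["eef_pos"]),T.T@np.array(w["R"]).T, q["clock"])
# tester hypothesis projections at origin (690,38) yaw 0
for n,p in dict(nose=(-98,0,300),hinge=(-79,0,42),hand=(-79,0,133),handout=(-95,0,132),pL=(-45,147,430),pR=(-45,-147,430)).items():
    X=np.array([690,38,0])+p; print(n,np.round(proj(s,X),1),np.round(proj(d,X),1))
E
```

```text
handle (array([599. ,  31.1, 132.6]), [1.1, 1.1])
postL (array([633.4, 180.7, 429.3]), [0.8, 0.8])
postR (array([ 651.2, -113. ,  432.3]), [0.1, 0.1])
cam in tool [81.67157367  0.52633096 30.03150122] [[-1.17255930e-03 -9.48797610e-01 -3.15882447e-01]
 [ 9.99999101e-01 -1.31820130e-03  2.47395845e-04]
 [-6.51125239e-04 -3.15881872e-01  9.48798302e-01]] 1.6
nose [236.4 151.8] [239.3 171.4]
hinge [241.1 204.4] [236.1 248. ]
hand [240.6 186.2] [235.  222.4]
handout [238.1 187.6] [240.2 222.8]
pL [219.7 113.3] [209.1 143. ]
pR [271.6 125.3] [226.6 115. ]
```

```bash
python3 - <<'E'
from h import *
a=cv2.imread("pics/a_side.png")[150:384,370:512]; 
d=grab_frame("side")
p=r.sense()["eef_pos"]
a=cv2.resize(a,None,fx=2.5,fy=2.5,interpolation=cv2.INTER_CUBIC)
for dz in (100,54+0,0,-50,-101,-155,-173):
    for dx in(-40,0,40):
        u,v=proj(d,p+[dx,0,dz]); cv2.circle(a,(int((u-370)*2.5),int((v-150)*2.5)),2,(0,0,255),-1)
    print(dz,u,v)
cv2.imwrite("pics/z4.png",a)
s=grab_frame("scene");b=s["img"][:,:,::-1].copy()[80:190,50:140]
b=cv2.resize(b,None,fx=5,fy=5,interpolation=cv2.INTER_CUBIC)
for dz in (100,54+0,0,-50,-101,-155,-173):
    for k in(-40,0,40):
        u,v=proj(s,p+np.array([.653*k,-.756*k,dz])); cv2.circle(b,(int((u-50)*5),int((v-80)*5)),2,(0,0,255),-1)
cv2.imwrite("pics/z5.png",b)
E
```

```text
100 399.81182000233844 174.55251152383082
54 396.12542888530663 202.974268109369
0 392.06453015223144 234.28344601421173
-50 388.5381528882714 261.471509636106
-101 385.15194770957726 287.5788586075364
-155 381.7782665441696 313.58964852003913
-173 380.6987838442704 321.91236674521144
```

View pics/z4.png

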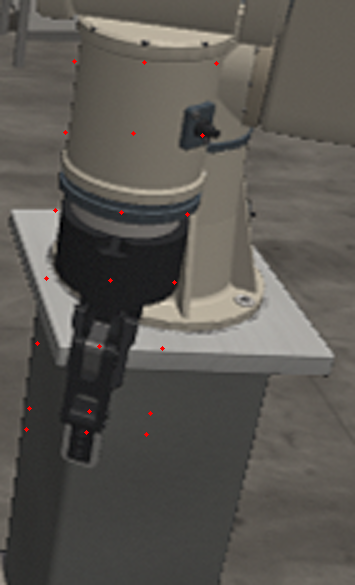

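View pics/z5.png

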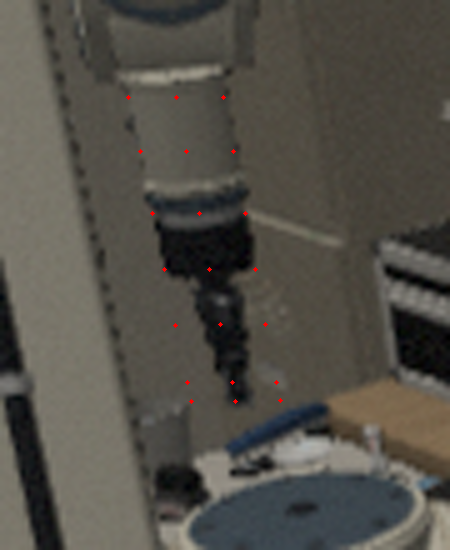

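>>> apply_moves(motion="1 -0.475 -0.394 0.024 -0.146;1 -0.475 -0.394 0.024 -0.146;1 -0.475 -0.394 0.024 -0.146;1 -0.475 -0.394 0.024 -0.146;1 -0.475 -0.394 0.024 -0.146;1 -0.475 -0.394 0.024 -0.146;1 -0.475 -0.394 0.024 -0.146;1 -0.475 -0.394 0.024 -0.146;1 -0.475 -0.394 0.024 -0.146;1 -0.475 -0.394 0.024 -0.146;1 -0.475 -0.394 0.024 -0.146;1 -0.475 -0.394 0.024 -0.146;1 -0.475 -0.394 0.024 -0.146;1 -0.475 -0.394 0.024 -0.146;1 -0.475 -0.394 0.024 -0.146;1 -0.475 -0.394 0.024 -0.146;1 -0.475 -0.394 0.024 -0.146;1 -0.475 -0.394 0.024 -0.146;1 -0.475 -0.394 0.024 -0.146;1 -0.475 -0.394 0.024 -0.146")

```text
clock: 3.37
eef_pos: [527.0, 28.5, 380.8]
tcp_rot: [3.141, -0.0, -3.082]
contact_force: [-1.1, -0.0, 0.9]
opening: 0.999
```

```bash
python3 - <<'E'
from h import *
w=grab_frame("wrist");cv2.imwrite("pics/b_w.png",cv2.resize(w["img"][:,:,::-1],None,fx=1.5,fy=1.5,interpolation=cv2.INTER_CUBIC))
for q in ["bar_hinge","bar_handle","head_beam","load_hook","weight_centre","tester"]:
    print(q,[(([round(float(v),1) for v in d["point"]]),round(d["conf"],2)) for d in spotter.place_of(q,"wrist")])
print(r.sense()["clock"],r.sense()["qpos"].round(2))
E
```

```text
bar_hinge [([609.8, 32.7, 45.0], 0.71)]
bar_handle [([602.2, 34.1, 132.8], 0.84)]
head_beam []
load_hook [([672.5, 42.2, 108.3], 0.83)]
weight_centre [([461.9, 216.4, 0.8], 0.44)]
tester [([687.1, 39.9, -0.1], 0.79)]
3.7167 [ 0.05  0.23  1.86  0.    1.05 -1.58]
```

View pics/b_w.png

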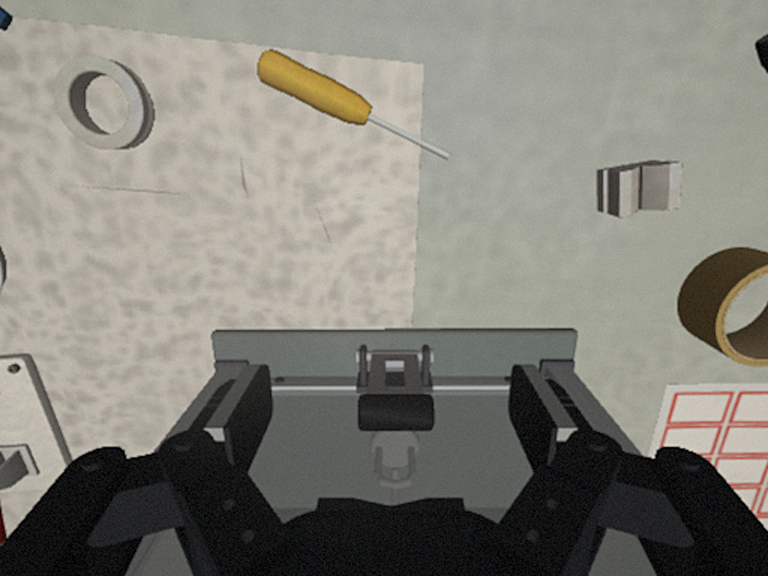

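```bash
python3 - <<'E'
from h import *
w=grab_frame("wrist")
def at(u,v,z):
    c,d=ray(w,u/1.5,v/1.5); return (c+d*(z-c[2])/d[2]).round(1)
print("corner",at(213,332,14),at(577,330,14))
print("handle ends",at(359,412,133),at(433,412,133))
print("lug tips",at(362,347,42),at(429,347,42))
s=grab_frame("scene");d=grab_frame("side")
cv2.imwrite("pics/c1.png",cv2.resize(s["img"][:,:,::-1][130:215,215:280],None,fx=8,fy=7,interpolation=cv2.INTER_CUBIC))
cv2.imwrite("pics/c2.png",cv2.resize(d["img"][:,:,::-1][150:275,205:255],None,fx=8,fy=4.8,interpolation=cv2.INTER_CUBIC))
cv2.imwrite("pics/c3.png",d["img"][:,:,::-1])
print(tri([(w,396/1.5,411/1.5),(s,240,187.4),(d,239.4,221.8)]))
E
```

```text
corner [ 611.  -124.3   14. ] [590.7 198.5  14. ]
handle ends [602.   13.6 133. ] [599.4  59.1 133. ]
lug tips [604.    9.8  42. ] [600.8  65.   42. ]
(array([599.6,  34.1, 132.9]), [2.3, 2.4, 1.7])
```

View pics/c2.png

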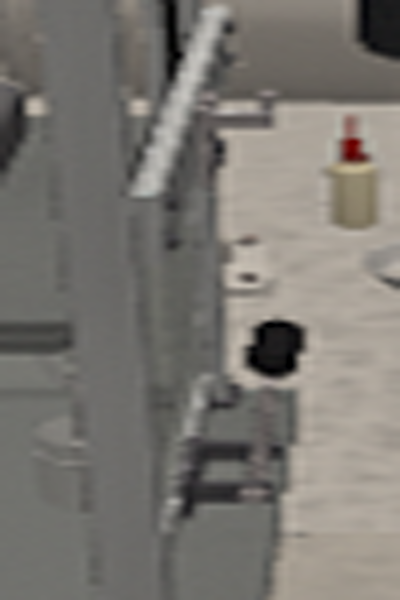

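View pics/c3.png

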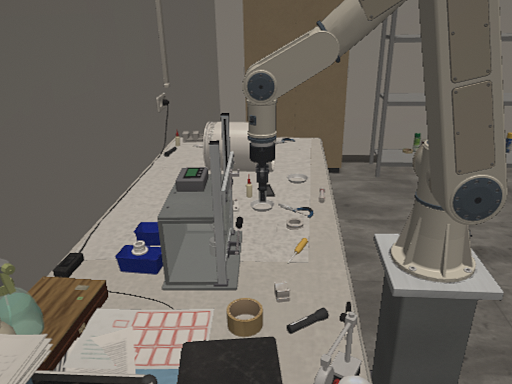

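>>> apply_moves(motion="1 0.017 -0.066 0 0.332;1 0.017 -0.066 0 0.332;1 0.017 -0.066 0 0.332;1 0.017 -0.066 0.06 0.332;1 0.017 -0.066 0.107 0.332;1 0.017 -0.066 0.107 0.332;1 0.017 -0.066 0.107 0.332;1 0.017 -0.066 0.107 0.332;1 0.017 -0.066 0.107 0.332;1 -0.005 -0.066 0.107 0.332;1 -0.02 -0.066 0.107 0.332;1 -0.035 -0.066 0.107 0.332;1 -0.035 -0.066 0.107 0.332;1 -0.035 -0.066 0.107 0.332")

```text
clock: 5.03
eef_pos: [566.4, -36.5, 273.5]
tcp_rot: [-3.141, -0.0, 2.157]
contact_force: [-1.1, 0.5, -0.4]
opening: 1.0
```

```bash
python3 - <<'E'
from h import *
w=grab_frame("wrist");cv2.imwrite("pics/d_w.png",cv2.resize(w["img"][:,:,::-1],None,fx=1.5,fy=1.5,interpolation=cv2.INTER_CUBIC))
d=grab_frame("side");cv2.imwrite("pics/d_s.png",cv2.resize(d["img"][:,:,::-1][140:290,190:290],None,fx=5,fy=4,interpolation=cv2.INTER_CUBIC))
q=r.sense();print(q["clock"],q["eef_pos"],q["contact_force"],q["tcp_rot"])
E
```

```text
5.1333 [565.32013899 -36.52342002 273.35506983] [0.30088532 0.11704541 1.08716628] [-3.14047066e+00 -8.28640508e-04  2.15640846e+00]
```

View pics/d_w.png

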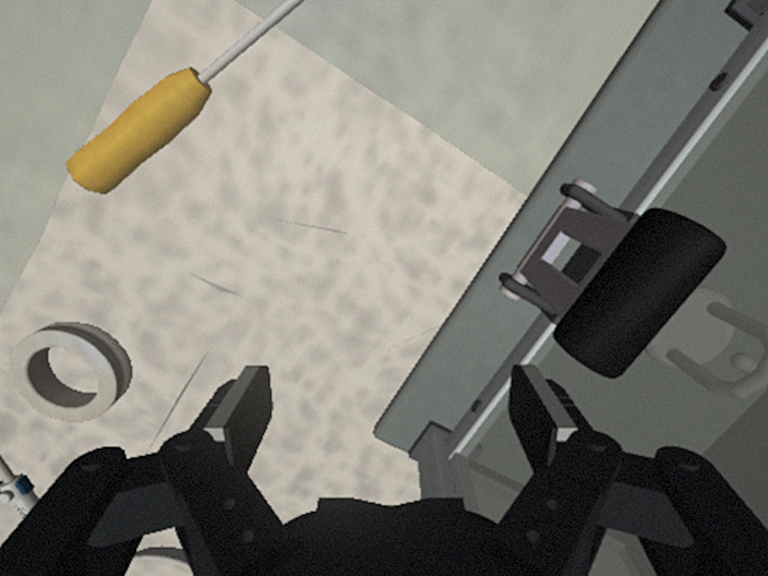

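View pics/d_s.png

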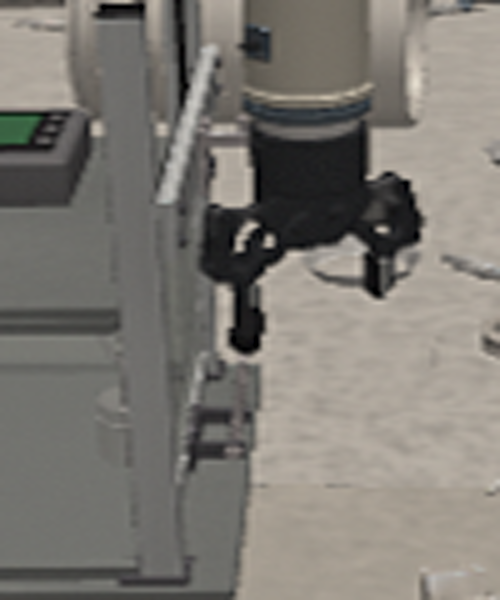

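```bash
python3 - <<'E'
from h import *
d=grab_frame("side");w=grab_frame("wrist")
def aty(u,v,y):
    c,dd=ray(d,u,v); return (c+dd*(y-c[1])/dd[1]).round(1)
print("body edge",aty(240,177,-36.5),"collar edge",aty(190+243/5,140+105/4,-36.5),"knuckle",aty(190+202/5,140+235/4,-36.5))
# beam lower near end px (165,203) and far top (215,48)
H=np.array([610,35.5,0]);ex=np.array([.998,.062,0]);ey=np.array([-.062,.998,0])
for a in(10,14.5):
  for b in(150,-160):
    for z in (267,312):
      print(a,b,z,((np.array(proj(d,H+a*ex+b*ey+[0,0,z]))-[190,140])*[5,4]).round(0))
def at(u,v,z):
    c,dd=ray(w,u/1.5,v/1.5); X=(c+dd*(z-c[2])/dd[2]);e=X-H; return X.round(1),round(e@ex,1),round(e@ey,1)
print("handle end front/back",at(555,325,133),at(610,378,133),at(652,208,138),at(725,245,133))
print("tip corners",at(512,368,114),at(548,368,114),at(572,430,120))
E
```

```text
body edge [600.5 -36.5 252.9] collar edge [603.6 -36.5 288.3] knuckle [633.7 -36.5 177.9]
10 150 267 [179. 254.]
10 150 312 [175. 190.]
10 -160 267 [220.  92.]
10 -160 312 [218.  40.]
14.5 150 267 [171. 254.]
14.5 150 312 [167. 190.]
14.5 -160 267 [214.  92.]
14.5 -160 312 [211.  40.]
handle end front/back (array([586.9,  17.5, 133. ]), np.float64(-24.2), np.float64(-16.6)) (array([612.3,  13.3, 133. ]), np.float64(0.9), np.float64(-22.3)) (array([583.2,  56.2, 138. ]), np.float64(-25.5), np.float64(22.3)) (array([609.9,  61.1, 133. ]), np.float64(1.5), np.float64(25.5))
tip corners (array([596.6,  -6. , 114. ]), np.float64(-16.0), np.float64(-40.6)) (array([607.2,   1. , 114. ]), np.float64(-5.0), np.float64(-34.2)) (array([626.4, -11.9, 120. ]), np.float64(13.4), np.float64(-48.3))
```

>>> apply_moves(motion="1 -0.004 0.006 0 0;1 -0.007 0.012 0 0;1 -0.007 0.012 0 0;1 -0.003 0.014 0 0;1 0.001 0.017 0 0;1 0.003 0.018 0 0;1 0.005 0.019 0 0;1 0.005 0.019 0 0;1 0.005 0.019 0 0")

```text
clock: 5.98
eef_pos: [576.2, -22.3, 271.9]
tcp_rot: [-3.133, -0.005, 2.157]
contact_force: [-14.0, -2.7, -1.0]
opening: 1.003
```

```bash
python3 - <<'E'
from h import *
w=grab_frame("wrist");cv2.imwrite("pics/e_w.png",cv2.resize(w["img"][:,:,::-1],None,fx=1.5,fy=1.5,interpolation=cv2.INTER_CUBIC))
q=r.sense();print(q["clock"],q["eef_pos"],q["contact_force"],q["tcp_rot"])
E
```

```text
6.0333 [576.22298738 -22.19673222 271.84533882] [-13.97931015  -3.64778524  -0.32505345] [-3.13261193 -0.00496874  2.15734334]
```

View pics/e_w.png

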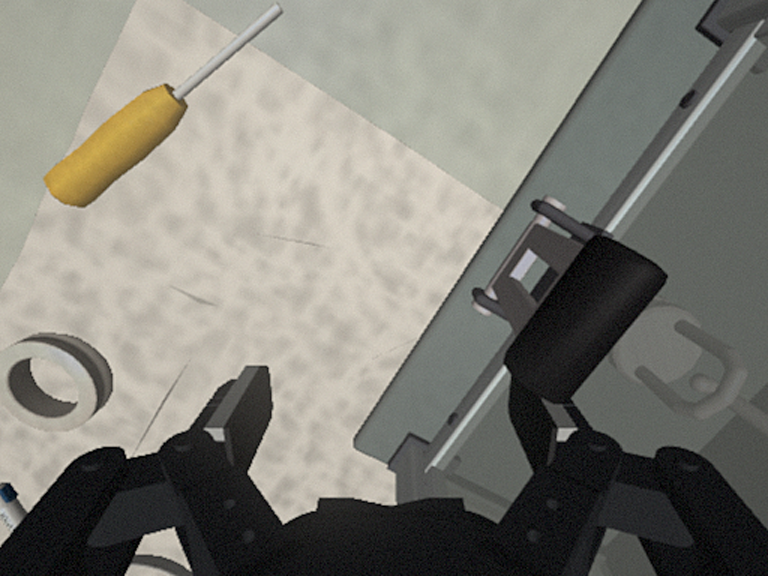

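>>> apply_moves(motion="1 0.002 -0.0035 0 0;1 0.0055 -0.0015 0 0;1 0.007 0 0 0;1 0.0095 -0.0042 0 0;1 0.012 -0.0085 0 0;1 0.0145 -0.013 0 0;1 0.017 -0.017 0 0;1 0.017 -0.017 0 0")

```text
clock: 6.7
eef_pos: [556.2, -21.0, 273.7]
tcp_rot: [-3.14, 0.007, 2.156]
contact_force: [4.1, -33.5, -6.7]
opening: 0.998
```

```bash
python3 - <<'E'
from h import *
w=grab_frame("wrist");cv2.imwrite("pics/f_w.png",cv2.resize(w["img"][:,:,::-1],None,fx=1.5,fy=1.5,interpolation=cv2.INTER_CUBIC))
q=r.sense();print(q["clock"],q["eef_pos"],q["contact_force"],q["tcp_rot"])
E
```

```text
6.75 [556.47356486 -20.96984065 273.79003296] [  4.01933767 -32.50605443  -6.93053734] [-3.13982789  0.00699804  2.15567911]
```

View pics/f_w.png

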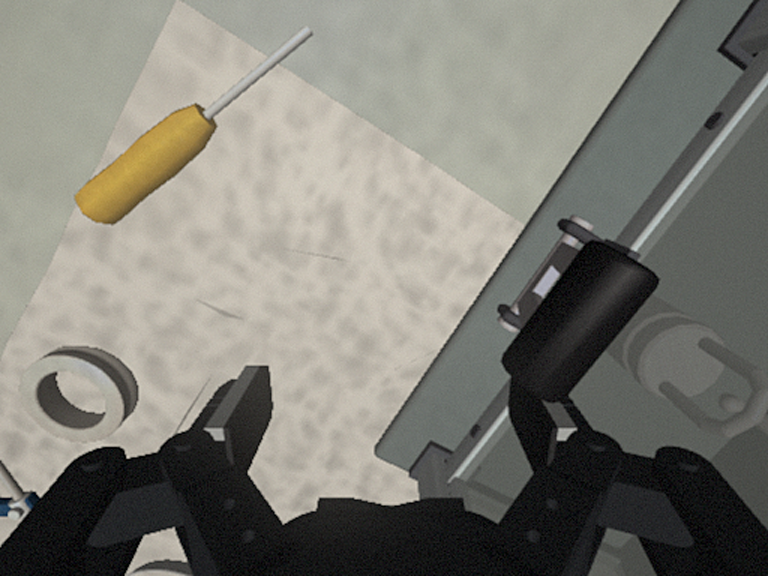

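>>> apply_moves(motion="1 0 -0.005 0.001 0;1 0.002 -0.009 0.002 0;1 0.004 -0.0135 0.003 0;1 0.0065 -0.018 0.004 0;1 0.009 -0.022 0.005 0;1 0.0115 -0.0265 0.006 0;1 0.0125 -0.0285 0.006 0;1 0.0125 -0.0285 0.006 0")

```text
clock: 7.42
eef_pos: [526.1, -24.2, 267.8]
tcp_rot: [3.141, 0.005, 2.156]
contact_force: [4.1, -16.7, -7.3]
opening: 1.001
```

```bash
python3 - <<'E'
from h import *
w=grab_frame("wrist");cv2.imwrite("pics/g_w.png",cv2.resize(w["img"][:,:,::-1],None,fx=1.5,fy=1.5,interpolation=cv2.INTER_CUBIC))
q=r.sense();print(q["clock"],q["eef_pos"],q["contact_force"],q["tcp_rot"])
for c in("wrist","side"):
  print([(([round(float(v),1) for v in d["point"]]),round(d["conf"],2)) for d in spotter.place_of("bar_handle",c)])
E
```

```text
7.4667 [526.19330392 -24.24643431 267.87746165] [  3.99776404 -16.92616759  -6.47656626] [3.14084245 0.00446976 2.15585082]
[([560.1, 33.7, 121.2], 0.66)]
[([597.6, 36.9, 136.2], 0.62)]
```

View pics/g_w.png

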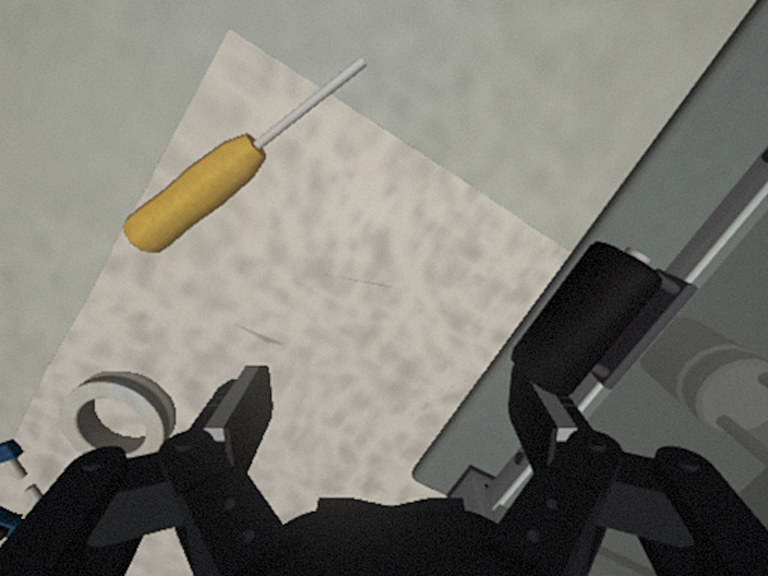

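```bash
cat >> h.py <<'E'
H=np.array([610,35.5,0]);ex=np.array([.998,.062,0]);ey=np.array([-.062,.998,0])
def theta(f,u,v,g=0):
    from scipy.optimize import least_squares
    c,d=ray(f,u,v);P=np.eye(3)-np.outer(d,d)
    def X(p): return H-91*np.sin(p[0])*ex+p[1]*ey+[0,0,42+g+91*np.cos(p[0])]
    s=least_squares(lambda p:P@(X(p)-c),[.5,0]);return s.x,X(s.x),s.cost
def loc(p): e=np.array(p)-H; return (e@ex).round(1),(e@ey).round(1),e[2]
E
python3 - <<'E'
from h import *
w=grab_frame("wrist");print(theta(w,586/1.5,317/1.5),loc(r.sense()["eef_pos"]))
E
```

```text
(array([0.57590648, 3.0362004 ]), array([560.35270133,  35.45752142, 118.32160722]), np.float64(6.588180457440758e-26)) (np.float64(-87.3), np.float64(-54.4), np.float64(267.88055857764596))
```

>>> apply_moves(motion="1 0.0015 -0.0025 0 0;1 0.003 -0.005 0 0;1 0.0035 -0.006 0 0;1 -0.004 -0.01 0 0;1 -0.012 -0.014 0 0;1 -0.012 -0.014 -0.03 0;1 -0.012 -0.014 -0.06 0;1 -0.012 -0.014 -0.06 -0.04;1 0 0.01 -0.06 -0.08;1 0.01 0.03 -0.06 -0.12;1 0.02 0.04 -0.06 -0.16;1 0.03 0.045 -0.06 -0.2;1 0.0373 0.0481 -0.06 -0.24;1 0.0373 0.0481 -0.06 -0.28;1 0.0373 0.0481 -0.06 -0.32;1 0.0373 0.0481 -0.06 -0.3336;1 0.0373 0.0481 -0.06 -0.3336;1 0.0373 0.0481 -0.06 -0.3336")

```text
clock: 9.12
eef_pos: [544.8, 35.2, 327.9]
tcp_rot: [3.141, 0.0, -3.081]
contact_force: [-0.2, 0.1, -0.8]
opening: 0.998
```

```bash
python3 - <<'E'
from h import *
w=grab_frame("wrist");cv2.imwrite("pics/i_w.png",cv2.resize(w["img"][:,:,::-1],None,fx=1.5,fy=1.5,interpolation=cv2.INTER_CUBIC))
d=grab_frame("side");cv2.imwrite("pics/i_s.png",cv2.resize(d["img"][:,:,::-1][140:290,190:290],None,fx=5,fy=4,interpolation=cv2.INTER_CUBIC))
q=r.sense();print(q["clock"],q["eef_pos"],q["contact_force"],q["tcp_rot"],loc(q["eef_pos"]))
E
```

```text
9.2167 [544.69463514  35.18116848 327.783094  ] [-0.08484885 -0.97321053 -0.30801447] [ 3.14147264e+00  2.38856175e-04 -3.08073101e+00] (np.float64(-65.2), np.float64(3.7), np.float64(327.78309399853646))
```

View pics/i_w.png

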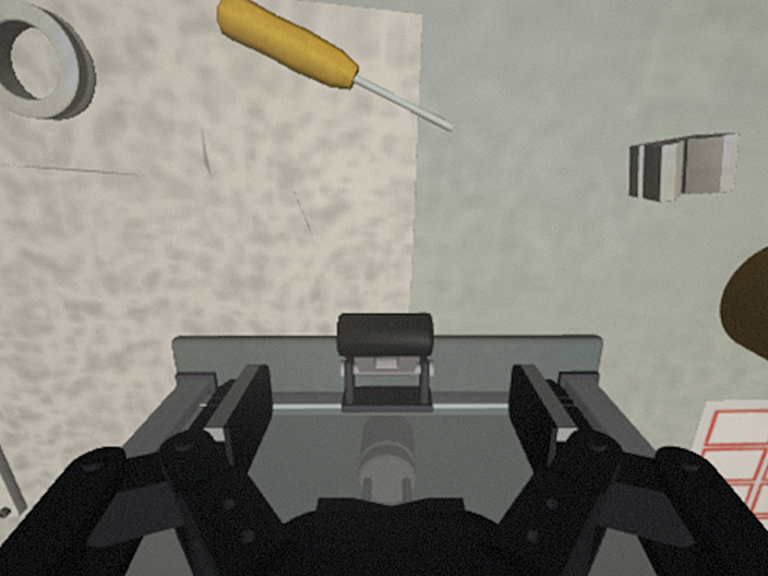

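View pics/i_s.png

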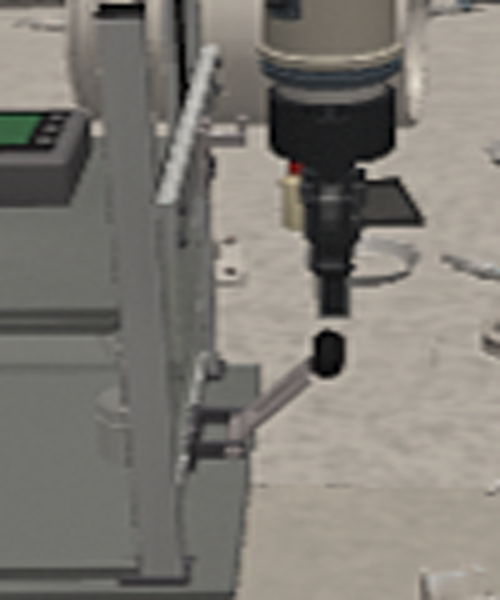

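```bash
python3 - <<'E'
from h import *
w=grab_frame("wrist");print(theta(w,386/1.5,333/1.5));
print("ends",theta(w,338/1.5,333/1.5)[0],theta(w,433/1.5,333/1.5)[0], r.sense()["clock"])
E
```

```text
(array([0.7107985 , 2.48150654]), array([550.59293088,  34.29548203, 110.96354406]), np.float64(7.330280682472207e-26))
ends [  0.7114595  -21.22480176] [ 0.71015154 25.68854734] 9.2667
```

>>> apply_moves(motion="1 -0.003 -0.001 0.03 0;1 -0.003 -0.001 0.055 0;1 -0.003 -0.001 0.061 0;0 -0.003 -0.001 0.061 0;-1 -0.003 -0.001 0.061 0;-1 -0.003 -0.001 0.061 0;-1 -0.003 -0.001 0.061 0;-1 -0.003 -0.001 0.061 0;-1 -0.003 -0.001 0.061 0;-1 -0.003 -0.001 0.061 0", squeeze=40)

```text
clock: 10.1
eef_pos: [548.2, 33.4, 268.6]
tcp_rot: [-3.139, 0.002, -3.078]
contact_force: [-1.6, -9.9, 5.8]
opening: 0.528
```

```bash
python3 - <<'E'
from h import *
w=grab_frame("wrist");cv2.imwrite("pics/j_w.png",cv2.resize(w["img"][:,:,::-1],None,fx=1.5,fy=1.5,interpolation=cv2.INTER_CUBIC))
q=r.sense();print(q["clock"],q["eef_pos"],q["contact_force"],q["opening"],loc(q["eef_pos"]))
E
```

```text
10.15 [548.17831355  33.43865763 268.65259967] [-2.5950845  -9.69897851  6.64680479] 0.5295551675195119 (np.float64(-61.8), np.float64(1.8), np.float64(268.6525996677077))
```

View pics/j_w.png

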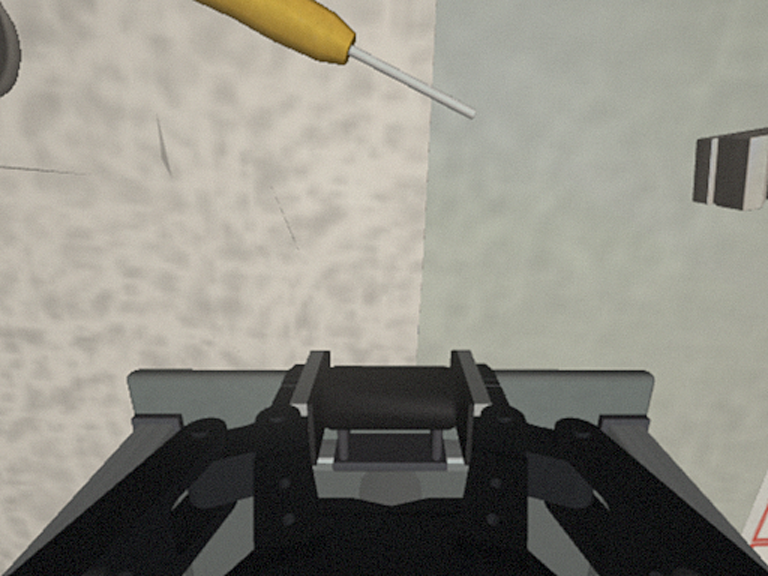

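>>> apply_moves(motion="-1 0 -0.002 -0.004 0;-1 0 -0.002 -0.012 0;-1 0 -0.002 -0.022 0;-1 0 -0.002 -0.034 0;-1 0 -0.002 -0.046 0;-1 0 -0.002 -0.058 0;-1 0 -0.002 -0.07 0;-1 0 -0.002 -0.082 0;-1 0 -0.002 -0.094 0;-1 0 -0.002 -0.106 0;-1 0 -0.002 -0.118 0;-1 0 -0.002 -0.13 0;-1 0 -0.002 -0.142 0;-1 0 -0.002 -0.154 0;-1 0 -0.002 -0.166 0;-1 0 -0.002 -0.176 0;-1 0 -0.002 -0.184 0;-1 0 -0.002 -0.19 0;-1 0 -0.002 -0.19 0;-1 0 -0.002 -0.19 0")

```text
clock: 11.82
eef_pos: [548.0, 32.7, 457.6]
tcp_rot: [3.141, 0.003, -3.078]
contact_force: [6.0, 1.6, -6.3]
opening: 0.533
```

```bash
python3 - <<'E'
from h import *
w=grab_frame("wrist");cv2.imwrite("pics/k_w.png",cv2.resize(w["img"][:,:,::-1],None,fx=1.5,fy=1.5,interpolation=cv2.INTER_CUBIC))
d=grab_frame("side");cv2.imwrite("pics/k_s.png",cv2.resize(d["img"][:,:,::-1][90:290,190:290],None,fx=5,fy=3,interpolation=cv2.INTER_CUBIC))
s=grab_frame("scene");cv2.imwrite("pics/k_c.png",cv2.resize(s["img"][:,:,::-1][80:230,190:310],None,fx=5,fy=4,interpolation=cv2.INTER_CUBIC))
q=r.sense();print(q["clock"],q["eef_pos"],q["contact_force"],q["opening"],loc(q["eef_pos"]))
E
```

```text
11.9667 [548.10479842  32.72041292 456.99921284] [ 6.8269154   2.20472663 -7.2782082 ] 0.5292220359561697 (np.float64(-61.9), np.float64(1.1), np.float64(456.99921283672506))
```

View pics/k_w.png

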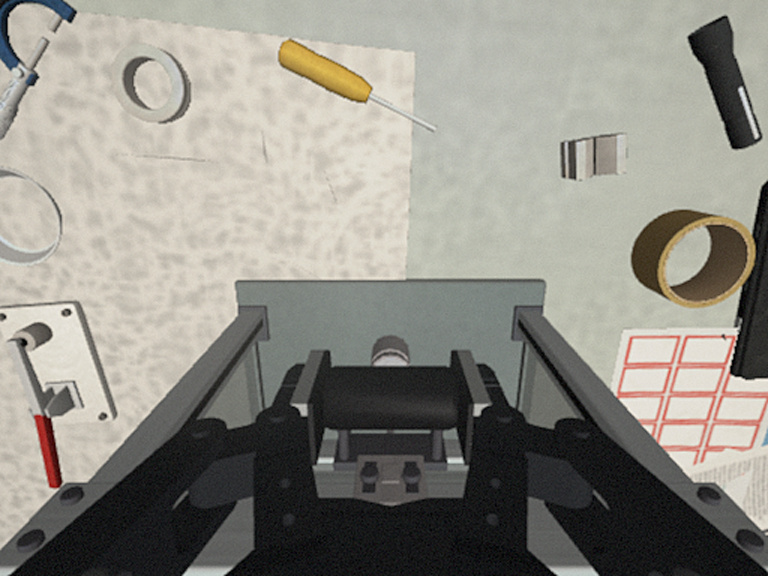

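View pics/k_s.png

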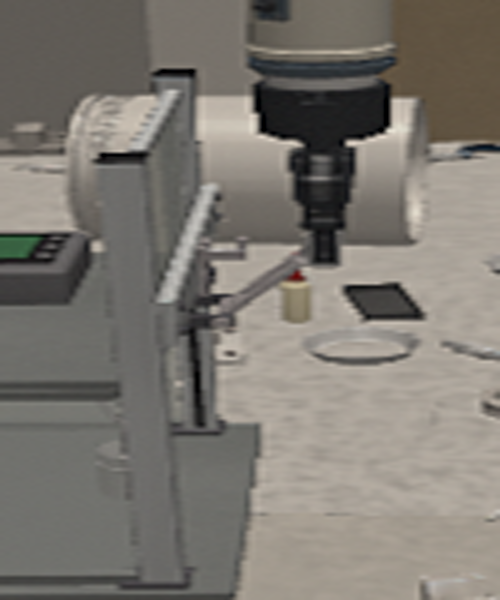

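View pics/k_c.png

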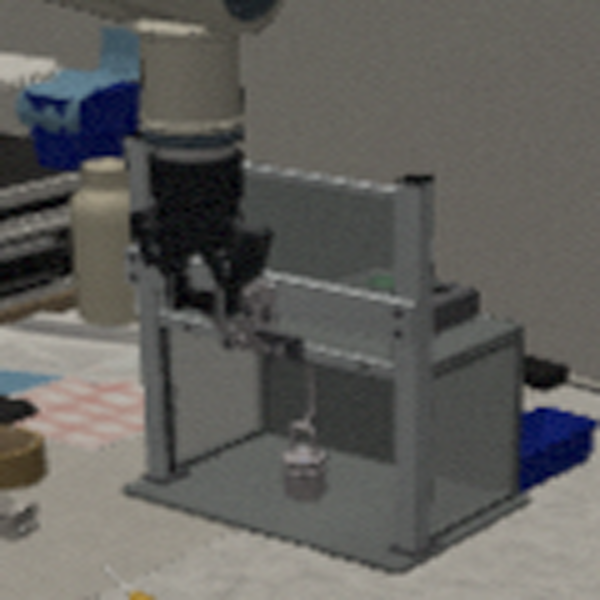

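>>> apply_moves(motion="-1 0 0 -0.006 0;-1 0 0 -0.012 0;-1 0 0 -0.017 0;-1 0 0 -0.019 0;-1 0 0 -0.019 0;-1 0 0 -0.019 0")

```text
clock: 12.47
eef_pos: [548.1, 32.7, 476.0]
tcp_rot: [3.141, 0.002, -3.078]
contact_force: [6.4, 1.0, -5.2]
opening: 0.533
```

>>> apply_moves(motion="-1 -0.0036 0 -0.0028 0;-1 -0.0072 0 -0.0055 0;-1 -0.0111 0 -0.008 0;-1 -0.015 0 -0.0103 0;-1 -0.019 0 -0.0123 0;-1 -0.0232 0 -0.0142 0;-1 -0.0274 0 -0.0159 0;-1 -0.0317 0 -0.0173 0;-1 -0.0361 0 -0.0186 0;-1 -0.0405 0 -0.0196 0;-1 -0.045 0 -0.0204 0;-1 -0.0495 0 -0.021 0;-1 -0.054 0 -0.0213 0;-1 -0.054 0 -0.0213 0;-1 -0.054 0 -0.0213 0")

```text
clock: 13.72
eef_pos: [602.1, 36.0, 496.9]
tcp_rot: [3.141, 0.0, -3.079]
contact_force: [-1.5, 2.7, -8.9]
opening: 0.533
```

```bash
python3 - <<'E'
from h import *
w=grab_frame("wrist");cv2.imwrite("pics/l_w.png",cv2.resize(w["img"][:,:,::-1],None,fx=1.5,fy=1.5,interpolation=cv2.INTER_CUBIC))
d=grab_frame("side");cv2.imwrite("pics/l_s.png",cv2.resize(d["img"][:,:,::-1][90:290,190:290],None,fx=5,fy=3,interpolation=cv2.INTER_CUBIC))
q=r.sense();print(q["clock"],q["eef_pos"],q["contact_force"],q["opening"],loc(q["eef_pos"]))
E
```

```text
13.8167 [601.84691559  36.01368707 496.88819355] [ 0.10343686  3.45475308 -7.68859835] 0.5286151342850698 (np.float64(-8.1), np.float64(1.0), np.float64(496.8881935464346))
```

View pics/l_w.png

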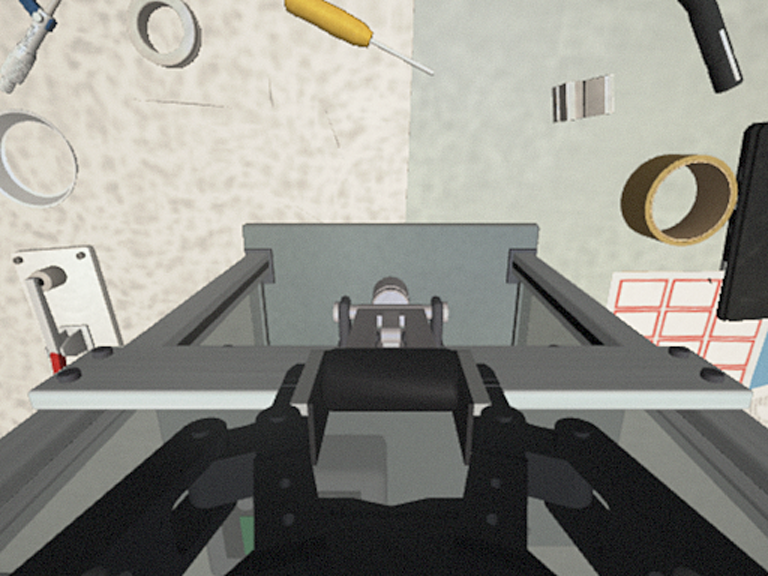

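View pics/l_s.png

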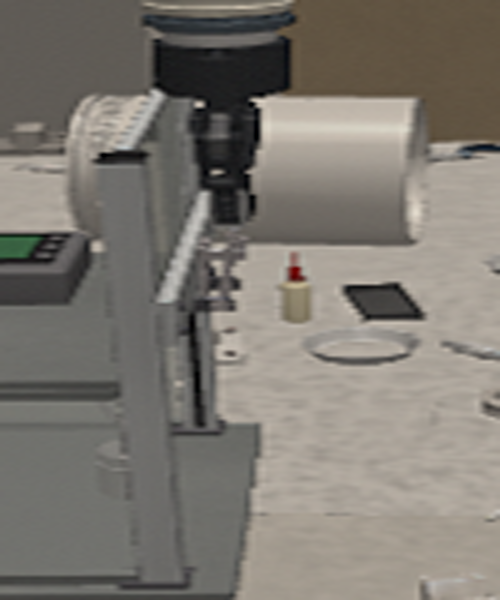

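>>> apply_moves(motion="-1 -0.001 0 0 0;-1 -0.002 0 0 0;-1 -0.003 0 0 0;-1 -0.003 0 0 0;-1 -0.003 0 0 0")

```text
clock: 14.23
eef_pos: [604.3, 36.2, 496.9]
tcp_rot: [3.141, -0.001, -3.079]
contact_force: [-3.7, 3.9, -6.9]
opening: 0.53
```

>>> apply_moves(motion="-1 -0.001 0 0 0;-1 -0.001 0 0.002 0;-1 -0.001 0 0.004 0;-1 -0.001 0 0.006 0;-1 -0.001 0 0.008 0;-1 -0.001 0 0.01 0;-1 -0.001 0 0.012 0;-1 -0.001 0 0.014 0;-1 -0.001 0 0.014 0;-1 -0.001 0 0.014 0")

```text
clock: 15.07
eef_pos: [605.6, 36.2, 483.1]
tcp_rot: [3.141, 0.0, -3.079]
contact_force: [-1.0, 5.2, -6.7]
opening: 0.531
```

>>> apply_moves(motion="-1 0 0 0.001 0;-1 0 0 0.002 0;-1 0 0 0.003 0;-1 0 0 0.004 0;-1 0 0 0.004 0;-1 0 0 0.004 0")

```text
clock: 15.57
eef_pos: [605.8, 36.2, 479.9]
tcp_rot: [3.141, 0.002, -3.079]
contact_force: [-1.0, 4.5, 0.0]
opening: 0.531
```

```bash
python3 - <<'E'
from h import *
w=grab_frame("wrist");cv2.imwrite("pics/m_w.png",cv2.resize(w["img"][:,:,::-1][180:280,190:330],None,fx=5,fy=5,interpolation=cv2.INTER_CUBIC))
d=grab_frame("side");cv2.imwrite("pics/m_s.png",cv2.resize(d["img"][:,:,::-1][150:220,205:255],None,fx=10,fy=8,interpolation=cv2.INTER_CUBIC))
q=r.sense();print(q["clock"],q["eef_pos"],q["contact_force"],q["opening"],loc(q["eef_pos"]))
E
```

```text
15.6667 [605.83654062  36.24365766 479.87799984] [-1.94574778  4.9779976  -0.51686536] 0.529800515269681 (np.float64(-4.1), np.float64(1.0), np.float64(479.87799984166554))
```

View pics/m_w.png

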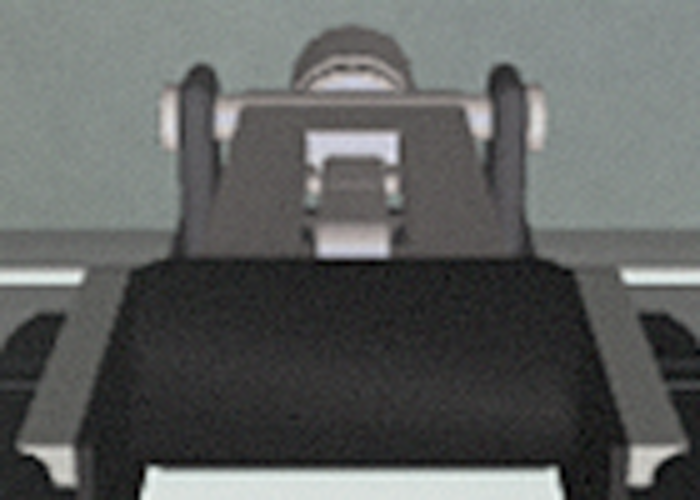

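View pics/m_s.png

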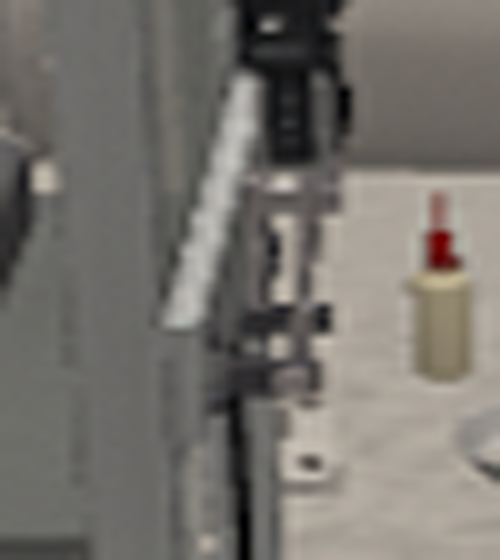

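>>> apply_moves(motion="-1 0 0 0.001 0;-1 0 0 0.001 0;0.2 0 0 0.001 0;0.5 0 0 0.001 0;1 0 0 0.001 0;1 0 0 0.001 0;1 0 0 0.001 0;1 0 0 0.001 0")

```text
clock: 16.33
eef_pos: [605.7, 36.0, 478.0]
tcp_rot: [-3.141, 0.0, -3.079]
contact_force: [0.1, -0.0, 0.6]
opening: 0.999
```

```bash
python3 - <<'E'
from h import *
w=grab_frame("wrist");cv2.imwrite("pics/n_w.png",cv2.resize(w["img"][:,:,::-1],None,fx=1.5,fy=1.5,interpolation=cv2.INTER_CUBIC))
s=grab_frame("scene");cv2.imwrite("pics/n_c.png",cv2.resize(s["img"][:,:,::-1][80:230,190:310],None,fx=5,fy=4,interpolation=cv2.INTER_CUBIC))
q=r.sense();print(q["clock"],q["eef_pos"],q["contact_force"],q["opening"],loc(q["eef_pos"]))
E
```

```text
16.4333 [605.68157594  36.03549789 477.96494464] [-0.48968808  0.02961725 -0.27557023] 0.9991403263186969 (np.float64(-4.3), np.float64(0.8), np.float64(477.96494463959493))
```

View pics/n_w.png

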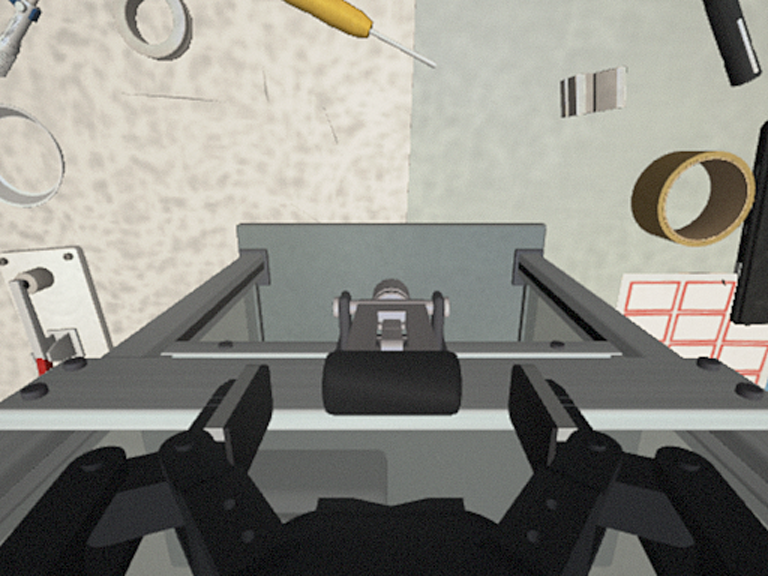

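View pics/n_c.png

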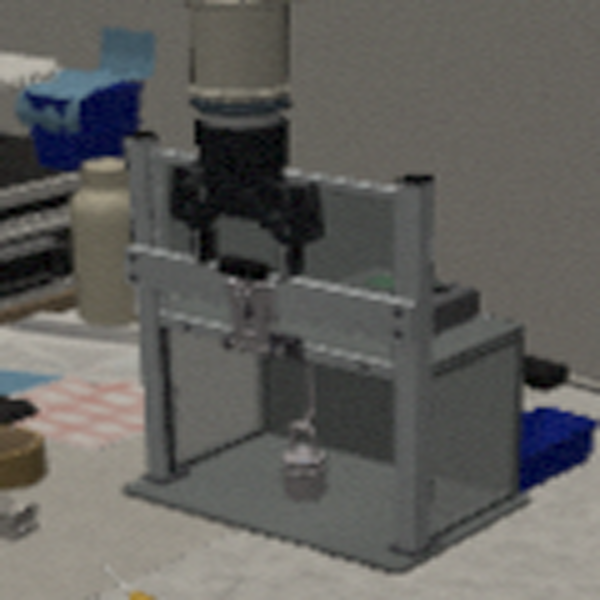

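>>> apply_moves(motion="1 0 0 -0.01 0;1 0 0 -0.03 0;1 0 0 -0.06 0;1 0.03 0 -0.1 0;1 0.07 0 -0.13 0;1 0.1 0 -0.16 0;1 0.1 0 -0.2 0;1 0.1 0 -0.24 0;1 0.1 0 -0.28 0;1 0.1 0 -0.32 0;1 0.1 0 -0.36 0;1 0.1 0 -0.4 0;1 0.1 0 -0.4 0")

```text
clock: 17.52
eef_pos: [503.0, 29.7, 886.4]
tcp_rot: [-3.141, 0.011, -3.079]
contact_force: [0.5, 0.1, 1.2]
opening: 0.995
```

```bash
python3 - <<'E'
from h import *
q=r.sense();print(q["clock"],q["eef_pos"],q["tcp_rot"],q["qpos"].round(4))
E
```

```text
17.5167 [503.02007563  29.68766986 886.41436446] [-3.14146601  0.01124824 -3.07869027] [ 5.6000e-02  7.7800e-02  9.7190e-01 -1.0000e-04  2.0806e+00 -1.5777e+00]
```

>>> apply_moves(motion="1 0 0 -0.1 0;1 0 0 -0.2 0;1 0 0 -0.3 0;1 0 0 -0.4 0;1 0 0 -0.5 0;1 0 0 -0.5 0;1 0 0 -0.5 0;1 0 0 -0.5 0;1 0 0 -0.5 0;1 0 0 -0.5 0;1 0 0 -0.5 0;1 0 0 -0.5 0")

```text
clock: 18.52
eef_pos: [446.5, 26.4, 1091.7]
tcp_rot: [-3.141, 0.049, -3.079]
contact_force: [0.7, 0.4, 0.1]
opening: 0.998
```

```bash
python3 - <<'E'
from h import *
q=r.sense();print(q["clock"],q["eef_pos"],q["tcp_rot"],q["qpos"].round(4),q["contact_force"])
E
```

```text
18.5167 [ 446.53844185   26.40433422 1091.66114479] [-3.1412314   0.04938203 -3.07873403] [ 0.0557  0.344   0.0582 -0.      2.69   -1.578 ] [0.67194377 0.38365753 0.14893112]
```

>>> apply_moves(motion="1 0 0 0.05 0;1 0 0 0.1 0;1 0 0 0.15 0;1 0 0 0.15 0;1 0 0 0.15 0;1 0 0 0.15 0")

```text
clock: 19.02
eef_pos: [456.6, 27.0, 932.6]
tcp_rot: [-3.141, 0.034, -3.079]
contact_force: [0.4, 1.0, -1.4]
opening: 1.003
```

```bash
python3 - <<'E'
from h import *
q=r.sense();print(q["clock"],q["eef_pos"],q["tcp_rot"],q["qpos"].round(4),q["contact_force"])
E
```

```text
19.0167 [456.59332529  26.98533901 932.58920746] [-3.14137248  0.03427782 -3.07865283] [ 0.0557  0.0272  0.9229  0.      2.1572 -1.578 ] [ 0.43649014  1.00926945 -1.36238524]
```

```bash
cat > kin.py <<'E'
import numpy as np
from scipy.optimize import least_squares
# (r,z,q2,q3,q5)
D=np.array([(np.hypot(243.756,575.239),403.967,.35363,1.63415,1.1552),
(np.hypot(503.02,29.688),886.414,.0778,.9719,2.0806),
(np.hypot(446.538,26.404),1091.661,.3440,.0582,2.69),
(np.hypot(456.593,26.985),932.589,.0272,.9229,2.1572)])
def fk(p,q2,q3,q5):
    r0,h,L1,L2,o,d=p
    A=q2+q3; B=A+q5
    return r0+L1*np.sin(q2)+L2*np.sin(A)+o*np.cos(A)+d*np.sin(B), h+L1*np.cos(q2)+L2*np.cos(A)-o*np.sin(A)+d*np.cos(B)
def res(p):
    r,z=fk(p,D[:,2],D[:,3],D[:,4]); return np.r_[r-D[:,0],z-D[:,1],(p[4])*.01,p[0]*.01,(p[5]-150)*.01]
s=least_squares(res,[0,200,550,500,0,150])
P=s.x
if __name__=="__main__": print(P.round(1),res(P).round(1))
E
python3 kin.py; python3 -c "
from h import *
print(r.sense()['qpos'])"
```

```text
[1.000e-01 2.894e+02 5.683e+02 4.942e+02 5.870e+01 1.648e+02] [ 0.   0.  -0.  -0.   0.  -0.   0.  -0.   0.6  0.   0.1]
[ 5.57435309e-02  2.72223854e-02  9.22871415e-01  3.17609696e-05
  2.15722034e+00 -1.57797082e+00]
```

```bash
cat > plan.py <<'E'
from kin import *
lb=[-.92,.06,0];ub=[2.1,2.66,2.69]
def sol(R,Z,B,w,x0):
    def f(x):
        r,z=fk(P,*x); return [(r-R)/1000,(z-Z)/1000,w*(sum(x)-B)]
    x0=np.clip(x0,np.array(lb)+1e-4,np.array(ub)-1e-4)
    s=least_squares(f,x0,bounds=(lb,ub)); return s.x
if __name__=="__main__":
    for w in (.3,.6,1,1.5,2):
        x=sol(503,1386,np.pi-.011,w,[.08,.97,2.08]);r,z=fk(P,*x);print(w,x.round(3),round(r),round(z),"tilt",round(np.pi-sum(x),3))
    print()
    for w in (.5,1,):
      for dx in (0,300,600,1000):
        for dz in (100,300,600,1000):
          x=sol(457-dx,933+dz,np.pi-.034,w,[.03,.92,2.15]);r,z=fk(P,*x);print(w,dx,dz,x.round(2),round(r),round(z),"tilt",round(np.pi-sum(x),3))
E
python3 plan.py
```

```text
0.3 [0.263 0.06  2.504] 411 1132 tilt 0.315
0.6 [0.293 0.06  2.69 ] 406 1113 tilt 0.098
1 [0.294 0.098 2.69 ] 417 1103 tilt 0.059
1.5 [0.284 0.133 2.69 ] 419 1098 tilt 0.034
2 [0.281 0.147 2.69 ] 420 1096 tilt 0.025

0.5 0 100 [0.17 0.51 2.43] 457 1033 tilt 0.034
0.5 0 300 [0.3  0.06 2.69] 413 1110 tilt 0.091
0.5 0 600 [0.22 0.06 2.69] 342 1142 tilt 0.176
0.5 0 1000 [0.14 0.06 2.65] 283 1167 tilt 0.287
0.5 300 100 [-0.33  0.94  2.49] 157 1033 tilt 0.034
0.5 300 300 [-0.12  0.44  2.69] 168 1141 tilt 0.132
0.5 300 600 [-0.03  0.18  2.69] 166 1180 tilt 0.301
0.5 300 1000 [-0.01  0.06  2.69] 143 1197 tilt 0.401
0.5 600 100 [-0.69  1.06  2.69] -119 1004 tilt 0.09
0.5 600 300 [-0.5   0.72  2.69] -70 1098 tilt 0.234
0.5 600 600 [-0.31  0.36  2.69] -27 1170 tilt 0.405
0.5 600 1000 [-0.19  0.11  2.69] -4 1203 tilt 0.531
0.5 1000 100 [-0.92  0.98  2.69] -302 972 tilt 0.396
0.5 1000 300 [-0.84  0.82  2.69] -302 1017 tilt 0.476
0.5 1000 600 [-0.61  0.47  2.69] -248 1115 tilt 0.594
0.5 1000 1000 [-0.43  0.2   2.69] -192 1172 tilt 0.688
1 0 100 [0.17 0.51 2.43] 457 1033 tilt 0.034
1 0 300 [0.29 0.1  2.69] 418 1103 tilt 0.057
1 0 600 [0.22 0.12 2.69] 365 1125 tilt 0.106
1 0 1000 [0.17 0.11 2.69] 320 1145 tilt 0.168
1 300 100 [-0.33  0.94  2.49] 157 1033 tilt 0.034
1 300 300 [-0.14  0.53  2.69] 172 1124 tilt 0.066
1 300 600 [-0.08  0.4   2.69] 188 1144 tilt 0.133
1 300 1000 [-0.04  0.29  2.69] 188 1161 tilt 0.206
1 600 100 [-0.7   1.1   2.69] -110 993 tilt 0.053
1 600 300 [-0.52  0.87  2.69] -44 1062 tilt 0.103
1 600 600 [-0.37  0.65  2.69] 17 1117 tilt 0.173
1 600 1000 [-0.25  0.45  2.69] 56 1153 tilt 0.25
1 1000 100 [-0.92  1.22  2.69] -225 926 tilt 0.151
1 1000 300 [-0.87  1.13  2.69] -218 958 tilt 0.191
1 1000 600 [-0.67  0.87  2.69] -157 1047 tilt 0.251
1 1000 1000 [-0.5   0.63  2.69] -97 1115 tilt 0.322
```

>>> apply_moves(motion="1 0.2 0 -1 0;1 0.2 0 -1 0;1 0.2 0 -1 0;1 0.2 0 -1 0;1 0.2 0 -1 0;1 0.2 0 -1 0;1 0.2 0 -1 0;1 0.2 0 -1 0;1 0.2 0 -1 0;1 0.2 0 -1 0")

```text
clock: 19.85
eef_pos: [383.9, 22.7, 1123.7]
tcp_rot: [-3.141, 0.126, -3.079]
contact_force: [0.0, 0.3, 0.1]
opening: 1.002
```

```bash
python3 - <<'E'
from h import *
q=r.sense();print(q["clock"],q["eef_pos"],q["tcp_rot"],q["qpos"].round(4),q["contact_force"])
E
```

```text
19.85 [ 383.93952922   22.7021316  1123.71593117] [-3.14057355  0.12638921 -3.07860123] [ 5.5200e-02  2.6700e-01  5.8200e-02 -1.0000e-04  2.6900e+00 -1.5786e+00] [0.00726199 0.30365383 0.14395738]
```

>>> apply_moves(motion="1 0.5 0 -1 0;1 0.5 0 -1 0;1 0.5 0 -1 0;1 0.5 0 -1 0;1 0.5 0 -1 0;1 0.5 0 -1 0;1 0.5 0 -1 0;1 0.5 0 -1 0")

```text
clock: 20.52
eef_pos: [304.9, 18.2, 1156.1]
tcp_rot: [-3.14, 0.221, -3.079]
contact_force: [0.0, 0.2, 0.1]
opening: 1.001
```

```bash
python3 - <<'E'
from h import *
q=r.sense();print(q["clock"],q["eef_pos"],q["tcp_rot"],q["qpos"].round(4),q["contact_force"])
E
```

```text
20.5167 [ 304.89318897   18.22445006 1156.11004764] [-3.13956434  0.22116263 -3.07851881] [ 5.4900e-02  1.7330e-01  5.8200e-02 -6.0000e-04  2.6889e+00 -1.5792e+00] [0.00852869 0.15133988 0.08207235]
```

>>> apply_moves(motion="1 1 0 -1 0;1 1 0 -1 0;1 1 0 -1 0;1 1 0 -1 0")

```text
clock: 20.85
eef_pos: [225.2, 13.7, 1180.3]
tcp_rot: [-3.138, 0.312, -3.078]
contact_force: [0.4, 0.6, -0.2]
opening: 1.001
```

```bash
python3 - <<'E'
from h import *
q=r.sense();print(q["clock"],q["eef_pos"],q["tcp_rot"],q["qpos"].round(4),q["contact_force"])
E
```

```text
20.85 [ 225.24069093   13.72957752 1180.29557351] [-3.13834428  0.31173443 -3.07824445] [ 5.4700e-02  8.2200e-02  5.8200e-02 -1.3000e-03  2.6895e+00 -1.5803e+00] [ 0.43106963  0.55751694 -0.15721703]
```

>>> apply_moves(motion="1 1 0 -1 0;1 1 0 -1 0;1 1 0 -1 0;1 1 0 -1 0;1 1 0 -1 0;1 1 0 -1 0")

```text
clock: 21.35
eef_pos: [134.0, 12.7, 1198.6]
tcp_rot: [-3.136, 0.414, -3.079]
contact_force: [-0.3, 0.5, 0.2]
opening: 1.003
```

```bash
python3 - <<'E'
from h import *
q=r.sense();print(q["clock"],q["eef_pos"],q["tcp_rot"],q["qpos"].round(4),q["contact_force"])
s=grab_frame("scene");cv2.imwrite("pics/o_c.png",s["img"][:,:,::-1])
E
```

```text
21.35 [ 134.0055351    12.72324441 1198.64819046] [-3.13573023  0.41397883 -3.07862204] [ 0.1194 -0.0194  0.0583 -0.0653  2.6888 -1.5778] [-0.32233559  0.48512474  0.22620407]
```

View pics/o_c.png

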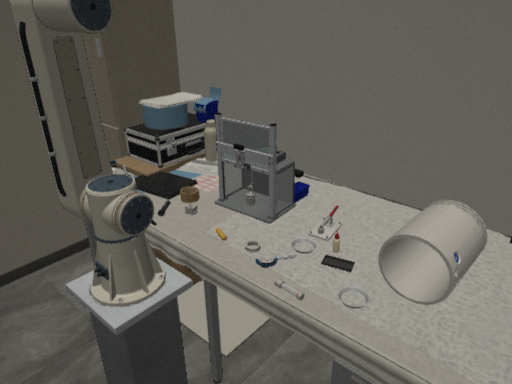

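>>> apply_moves(motion="1 0 -0.0043 0 0;1 0 -0.0043 0 0;1 0 -0.0043 0 0")

```text
clock: 21.65
eef_pos: [136.7, 8.6, 1198.2]
tcp_rot: [-3.136, 0.411, -3.079]
contact_force: [-0.3, 0.5, 0.6]
opening: 0.998
```

```bash
python3 - <<'E'
from h import *
q=r.sense();print(q["clock"],q["eef_pos"],q["tcp_rot"],q["qpos"].round(4),q["contact_force"])
E
```

```text
21.65 [ 136.69381801    8.57281253 1198.22935413] [-3.13563609  0.41080798 -3.07900444] [ 0.0556 -0.0172  0.059  -0.0072  2.689  -1.5837] [-0.32841763  0.48181984  0.62117658]
```

>>> apply_moves(motion="1 1 0 -1 0;1 1 0 -1 0;1 1 0 -1 0;1 1 0 -1 0")

```text
clock: 21.98
eef_pos: [94.9, 15.2, 1203.2]
tcp_rot: [-3.129, 0.453, -3.078]
contact_force: [-0.6, -0.7, -0.6]
opening: 1.0
```

```bash
python3 - <<'E'
from h import *
q=r.sense();print(q["clock"],q["eef_pos"],q["tcp_rot"],q["qpos"].round(4),q["contact_force"])
E
```

```text
21.9833 [  94.89882274   15.18340063 1203.22154388] [-3.12886982  0.45301936 -3.07816156] [ 0.4839 -0.0596  0.0589 -0.4502  2.689  -1.5976] [-0.5905499  -0.69687229 -0.64878611]
```

>>> apply_moves(motion="1 -0.016 -0.003 0.038 0;1 -0.032 -0.006 0.077 0;1 -0.0484 -0.0092 0.116 0;1 -0.0484 -0.0092 0.116 0;1 -0.0484 -0.0092 0.116 0;1 -0.0484 -0.0092 0.116 0")

```text
clock: 22.48
eef_pos: [193.5, 10.9, 1117.5]
tcp_rot: [-3.128, 0.444, -3.077]
contact_force: [-0.9, 0.2, -0.2]
opening: 1.0
```

```bash
python3 - <<'E'
from h import *
q=r.sense();print(q["clock"],q["eef_pos"],q["tcp_rot"],q["qpos"].round(4),q["contact_force"])
E
python3 - <<'E'
import sys; sys.path.insert(0,'.')
from plan import *
for T in (.45,):
  for R,Z in ((0,1100),(-30,1100),(-60,1100),(-60,1050),(-100,1050)):
    x=sol(R,Z,np.pi-T,.7,[-.2,.4,2.6]);r,z=fk(P,*x);print(R,Z,x.round(3),round(r),round(z),"tilt",round(np.pi-sum(x),3),"wrist r",round(r-P[5]*np.sin(np.pi-sum(x))))
E
```

```text
22.4833 [ 193.47295744   10.88698866 1117.45499001] [-3.12815582  0.44401226 -3.07670366] [ 0.0574 -0.2449  0.6739 -0.0133  2.2685 -1.5861] [-0.86844716  0.20754468 -0.16857078]
0 1100 [-0.49   0.776  2.405] 0 1100 tilt 0.45 wrist r -72
-30 1100 [-0.516  0.765  2.443] -30 1100 tilt 0.45 wrist r -102
-60 1100 [-0.539  0.748  2.482] -60 1100 tilt 0.45 wrist r -132
-60 1050 [-0.639  0.949  2.381] -60 1050 tilt 0.45 wrist r -132
-100 1050 [-0.67   0.925  2.437] -100 1050 tilt 0.45 wrist r -172
```

>>> apply_moves(motion="1 0.235 0.0019 -0.093 0;1 0.235 0.0019 -0.093 0;1 0.235 0.0019 -0.093 0;1 0.235 0.0019 -0.093 0;1 0.235 0.0019 -0.093 0;1 0.235 0.0019 -0.093 0;1 0.235 0.0019 -0.093 0;1 0.235 0.0019 -0.093 0;1 0.235 0.0019 -0.093 0")

```text
clock: 23.23
eef_pos: [-63.6, -3.0, 1102.0]
tcp_rot: [-3.129, 0.457, -3.075]
contact_force: [1.8, 0.2, -0.2]
opening: 1.002
```

```bash
python3 - <<'E'
from h import *
q=r.sense();print(q["clock"],q["eef_pos"],q["tcp_rot"],q["qpos"].round(4),q["contact_force"])
E
```

```text
23.2333 [ -63.64265878   -3.03091447 1101.96271714] [-3.12858752  0.45673635 -3.07496844] [ 0.0528 -0.5418  0.7397 -0.0113  2.4868 -1.5922] [ 1.79994725  0.23756691 -0.19703095]
```

>>> apply_moves(motion="1 0.3 0 -1 0;1 0.3 0 -1 0;1 0.3 0 -1 0;1 0.3 0 -1 0;1 0.3 0 -1 0;1 0.3 0 -1 0")

```text
clock: 23.73
eef_pos: [-164.3, -7.9, 1129.6]
tcp_rot: [-3.128, 0.48, -3.075]
contact_force: [-0.2, 0.1, -0.1]
opening: 1.003
```

```bash
python3 - <<'E'
from h import *
q=r.sense();print(q["clock"],q["eef_pos"],q["tcp_rot"],q["qpos"].round(4),q["contact_force"])
E
```

```text
23.7333 [-164.32878118   -7.94510945 1129.58230175] [-3.12780495  0.47951886 -3.07470309] [ 0.0509 -0.5304  0.5026 -0.0146  2.6897 -1.5982] [-0.18008721  0.11331966 -0.13711952]
```

>>> apply_moves(motion="1 0 0 -1 0;1 0 0 -1 0;1 0 0 -1 0;1 0 0 -1 0;1 0 0 -1 0;1 0 0 -1 0")

```text
clock: 24.23
eef_pos: [-181.1, -8.0, 1130.4]
tcp_rot: [-3.127, 0.514, -3.074]
contact_force: [0.3, -0.7, -0.2]
opening: 0.999
```

```bash
python3 - <<'E'
from h import *
q=r.sense();print(q["clock"],q["eef_pos"],q["tcp_rot"],q["qpos"].round(4),q["contact_force"])
E
```

```text
24.2333 [-181.13502757   -7.95692189 1130.43464561] [-3.12652382  0.51357924 -3.07416205] [ 0.0473 -0.5412  0.4799 -0.0119  2.689  -1.599 ] [ 0.31359613 -0.65887337 -0.18195601]
```

>>> apply_moves(motion="1 0.214 0 0.046 0;1 0.214 0 0.046 0;1 0.214 0 0.046 0;1 0.214 0 0.046 0;1 0.214 0 0.046 0;1 0.95 0 -0.35 0;1 0.95 0 -0.35 0;1 0.95 0 -0.35 0;1 0.95 0 -0.35 0;1 0.95 0 -0.35 0")

```text
clock: 25.07
eef_pos: [-350.2, -20.8, 989.6]
tcp_rot: [-3.124, 0.541, -3.074]
contact_force: [0.4, -0.2, -0.3]
opening: 1.001
```

```bash
python3 - <<'E'
from h import *
q=r.sense();print(q["clock"],q["eef_pos"],q["tcp_rot"],q["qpos"].round(4),q["contact_force"])
E
```

```text
25.0667 [-350.20238961  -20.77530982  989.55838156] [-3.124494    0.54056609 -3.07352132] [ 0.0578 -0.9222  0.8341 -0.027   2.6889 -1.6039] [ 0.43357166 -0.22402466 -0.31385586]
```

>>> apply_moves(motion="1 1 0 -0.6 0;1 1 0 -0.6 0;1 1 0 -0.6 0")

```text
clock: 25.32
eef_pos: [-361.2, -21.8, 991.9]
tcp_rot: [-3.122, 0.57, -3.073]
contact_force: [-0.4, 0.2, 0.4]
opening: 0.999
```

```bash
python3 - <<'E'
from h import *
q=r.sense();print(q["clock"],q["eef_pos"],q["tcp_rot"],q["qpos"].round(4),q["contact_force"])
E
```

```text
25.3167 [-361.23785402  -21.75846073  991.92193189] [-3.12216685  0.5701243  -3.07295636] [ 0.0579 -0.9233  0.8052 -0.0312  2.6893 -1.6079] [-0.42669061  0.2244186   0.42041047]
```

>>> apply_moves(motion="1 1 0 -0.6 0;1 1 0 -0.6 0;1 1 0 -0.6 0;1 1 0 -0.6 0;1 1 0 -0.6 0;1 1 0 -0.6 0;1 1 0 -0.6 0;1 1 0 -0.6 0")

```text
clock: 25.98
eef_pos: [-369.7, -23.0, 994.3]
tcp_rot: [-3.12, 0.595, -3.072]
contact_force: [0.3, 0.1, -0.0]
opening: 1.001
```

```bash
python3 - <<'E'
from h import *
q=r.sense();print(q["clock"],q["eef_pos"],q["tcp_rot"],q["qpos"].round(4),q["contact_force"])
E
```

```text
25.9833 [-369.65208372  -22.9634083   994.31107185] [-3.11958059  0.59467232 -3.07223374] [ 0.0587 -0.9228  0.7803 -0.0367  2.689  -1.6126] [ 0.30455135  0.11904517 -0.00237842]
```

>>> apply_moves(motion="1 1 0 -0.65 0;1 1 0 -0.65 0")

```text
clock: 26.15
eef_pos: [-380.7, -23.7, 996.3]
tcp_rot: [-3.117, 0.624, -3.071]
contact_force: [-1.0, -0.3, -0.7]
opening: 1.0
```

>>> apply_moves(motion="1 1 0 -0.65 0;1 1 0 -0.65 0")

```text
clock: 26.32
eef_pos: [-390.9, -24.5, 998.0]
tcp_rot: [-3.113, 0.652, -3.071]
contact_force: [-0.3, -1.0, -0.6]
opening: 1.001
```

>>> apply_moves(motion="1 1 0 -0.65 0;1 1 0 -0.65 0")

```text
clock: 26.48
eef_pos: [-400.3, -25.2, 999.5]
tcp_rot: [-3.11, 0.678, -3.07]
contact_force: [-0.6, 0.0, -0.3]
opening: 1.0
```

>>> apply_moves(motion="1 1 0 -0.7 0;1 1 0 -0.7 0")

```text
clock: 26.65
eef_pos: [-410.1, -26.0, 1000.8]
tcp_rot: [-3.106, 0.705, -3.068]
contact_force: [0.6, -0.4, -0.1]
opening: 0.999
```

>>> apply_moves(motion="1 1 0.15 -0.75 0;1 1 0.15 -0.75 0")

```text
clock: 26.82
eef_pos: [-420.5, -17.5, 1001.9]
tcp_rot: [-3.102, 0.732, -3.067]
contact_force: [-0.6, 0.0, -0.2]
opening: 1.003
```

>>> apply_moves(motion="1 1 0.15 -0.75 0;1 1 0.15 -0.75 0")

```text
clock: 26.98
eef_pos: [-430.7, -9.9, 1002.6]
tcp_rot: [-3.099, 0.76, -3.066]
contact_force: [-0.9, 0.4, -1.1]
opening: 1.0
```

>>> apply_moves(motion="1 1 0 -0.8 0;1 1 0 -0.8 0")

```text
clock: 27.15
eef_pos: [-441.1, -12.7, 1003.1]
tcp_rot: [-3.096, 0.788, -3.064]
contact_force: [-0.7, -0.0, 0.2]
opening: 0.999
```

```bash
python3 - <<'E'
from h import *
q=r.sense();print(q["clock"],q["eef_pos"],q["tcp_rot"],q["qpos"].round(4),q["contact_force"])
E
```

```text
27.15 [-441.1251267   -12.74387725 1003.10639718] [-3.09593012  0.78811728 -3.06444973] [ 0.0281 -0.9236  0.5866 -0.0249  2.6894 -1.6278] [-0.73099106 -0.01897704  0.20506299]
```

>>> apply_moves(motion="1 1 0 -0.9 0;1 1 0 -0.9 0")

```text
clock: 27.32
eef_pos: [-451.9, -15.4, 1003.3]
tcp_rot: [-3.092, 0.817, -3.062]
contact_force: [-0.5, -0.8, -0.6]
opening: 1.0
```

>>> apply_moves(motion="1 1 0 -0.9 0;1 1 0 -0.9 0")

```text
clock: 27.48
eef_pos: [-462.6, -17.6, 1003.1]
tcp_rot: [-3.087, 0.847, -3.059]
contact_force: [0.1, 0.5, -0.0]
opening: 1.0
```

>>> apply_moves(motion="1 1 0 -0.95 0;1 1 0 -0.95 0")

```text
clock: 27.65
eef_pos: [-473.5, -19.4, 1002.7]
tcp_rot: [-3.082, 0.876, -3.057]
contact_force: [-0.4, -0.3, -0.4]
opening: 0.997
```

>>> apply_moves(motion="1 1 0 -1 0;1 1 0 -1 0")

```text
clock: 27.82
eef_pos: [-484.5, -21.1, 1001.8]
tcp_rot: [-3.076, 0.906, -3.054]
contact_force: [0.0, -0.1, -0.9]
opening: 1.006
```

```bash
python3 - <<'E'
from h import *
from scipy.spatial.transform import Rotation as Ro
q=r.sense();print(q["clock"],q["eef_pos"],q["tcp_rot"],q["qpos"].round(4),q["contact_force"])
M=Ro.from_euler("xyz",q["tcp_rot"]).as_matrix();print(M.round(4)); print("axis azimuth",np.arctan2(M[1,2],M[0,2]))
E
```

```text
27.8167 [-484.53957485  -21.13861946 1001.84282828] [-3.07562133  0.9058888  -3.05380867] [ 0.0375 -0.9237  0.4678 -0.0604  2.6894 -1.6561] [ 0.03406191 -0.11067047 -0.90597656]
[[-0.6146 -0.0358  0.788 ]
 [-0.0541  0.9985  0.0032]
 [-0.787  -0.0407 -0.6156]]
axis azimuth 0.004029435117476703
```

>>> apply_moves(motion="1 -0.4562 0.0055 0.7452 0.0165;1 -0.4562 0.0055 0.7452 0.0165;1 -0.4562 0.0055 0.7452 0.0165;1 -0.4562 0.0055 0.7452 0.0165;1 -0.4562 0.0055 0.7452 0.0165;1 -0.4562 0.0055 0.7452 0.0165;1 -0.4562 0.0055 0.7452 0.0165;1 -0.4562 0.0055 0.7452 0.0165;1 -0.4562 0.0055 0.7452 0.0165;1 -0.4562 0.0055 0.7452 0.0165;1 -0.4562 0.0055 0.7452 0.0165")

```text
clock: 28.73
eef_pos: [-32.7, -4.2, 981.6]
tcp_rot: [-3.142, 0.904, -3.138]
contact_force: [-1.3, -0.1, 0.7]
opening: 1.0
```

```bash
python3 - <<'E'
from h import *
from scipy.spatial.transform import Rotation as Ro
q=r.sense();print(q["clock"],q["eef_pos"],q["tcp_rot"],q["qpos"].round(4),q["contact_force"])
M=Ro.from_euler("xyz",q["tcp_rot"]).as_matrix();print(M.round(4)); print((q["eef_pos"]-165*M[:,2]).round(1))
E
```

```text
28.7333 [-32.70065398  -4.17717322 981.56006378] [-3.1415518   0.90381839 -3.13765406] [ 0.0374 -0.8598  1.3026 -0.027   1.7951 -1.5561] [-1.30224565 -0.08504518  0.73383068]
[[-0.6186 -0.0039  0.7857]
 [-0.0024  1.      0.0031]
 [-0.7857 -0.     -0.6186]]
[-162.3   -4.7 1083.6]
```

>>> apply_moves(motion="1 -0.2125 0.0141 0.367 0;1 -0.2125 0.0141 0.367 0;1 -0.2125 0.0141 0.367 0;1 -0.2125 0.0141 0.367 0;1 -0.2125 0.0141 0.367 0;1 -0.2125 0.0141 0.367 0;1 -0.2125 0.0141 0.367 0;1 -0.2125 0.0141 0.367 0;1 -0.2125 0.0141 0.367 0;1 -0.2125 0.0141 0.367 0;1 -0.2125 0.0141 0.367 0")

```text
clock: 29.65
eef_pos: [392.2, 11.8, 917.3]
tcp_rot: [-3.141, 0.895, -3.137]
contact_force: [-0.3, 0.1, -2.9]
opening: 1.001
```

```bash
python3 - <<'E'
from h import *
q=r.sense();print(q["clock"],q["eef_pos"],q["tcp_rot"],q["qpos"].round(4),q["contact_force"])
E
```

```text
29.65 [392.18914084  11.82483419 917.27364337] [-3.14093466  0.89452895 -3.1370188 ] [ 0.0378 -0.3541  1.4015 -0.0285  1.2    -1.5397] [-0.32467595  0.07664386 -2.90425147]
```

```bash
python3 - <<'E'
from plan import *
T=.9
for R,Z in ((392,917),(429,150),(429,200),(480,150),(553,150),(553,175),(650,150)):
    x=sol(R,Z,np.pi-T,.7,[.2,1.8,.3]);r,z=fk(P,*x);print(R,Z,x.round(3),round(r),round(z),"tilt",round(np.pi-sum(x),3))
E
```

```text
392 917 [-0.35   1.397  1.194] 392 917 tilt 0.9
429 150 [0.073 2.329 0.   ] 442 330 tilt 0.739
429 200 [0.026 2.343 0.   ] 433 345 tilt 0.773
480 150 [0.213 2.199 0.   ] 516 314 tilt 0.729
553 150 [0.382 2.029 0.   ] 608 287 tilt 0.73
553 175 [0.347 2.047 0.   ] 598 301 tilt 0.748
650 150 [0.566 1.823 0.   ] 712 248 tilt 0.752
```

>>> apply_moves(motion="1 0.204 -0.092 0.225 0;1 0.204 -0.092 0.225 0;1 0.204 -0.092 0.225 0;1 0.204 -0.092 0.225 0;1 0.204 -0.092 0.225 0;1 0.204 -0.092 0.225 0;1 0.204 -0.092 0.225 0;1 0.204 -0.092 0.225 0;1 0.32 -0.092 0.315 0;1 0.32 -0.092 0.315 0;1 0.32 -0.092 0.315 0;1 0.32 -0.092 0.315 0")

```text
clock: 30.65
eef_pos: [433.2, -80.0, 470.8]
tcp_rot: [3.14, 0.897, -3.139]
contact_force: [-0.3, 1.0, -0.2]
opening: 0.995
```

```bash
python3 - <<'E'
from h import *
q=r.sense();print(q["clock"],q["eef_pos"],q["tcp_rot"],q["qpos"].round(4),q["contact_force"])
E
```

```text
30.65 [433.23582476 -79.95161376 470.79894622] [ 3.14037137  0.89671885 -3.13917144] [-0.2661 -0.1814  2.2229  0.7704  0.304  -2.4879] [-0.27212008  0.96918478 -0.15743198]
```

>>> apply_moves(motion="1 0 0 0 0.5;1 0 0 0 0.5;1 0 0 0 0.5;1 0 0 0 0.5;1 0.008 0 0.006 0.5;1 0.016 0 0.012 0.5;1 0.024 0 0.019 0.5;1 0.032 0 0.025 0.5;1 0.04 0 0.031 0.5;1 0.048 0 0.038 0.5;1 0.055 0 0.044 0.5;1 0.062 0 0.05 0.5;1 0.07 0 0.056 0.5;1 0.078 0 0.062 0.5")

```text
clock: 31.82
eef_pos: [435.5, -80.2, 375.8]
tcp_rot: [2.238, -0.003, 1.572]
contact_force: [0.0, 0.3, -0.1]
opening: 0.999
```

```bash
python3 - <<'E'
from h import *
from scipy.spatial.transform import Rotation as Ro
q=r.sense();print(q["clock"],q["eef_pos"],q["tcp_rot"],q["qpos"].round(4),q["contact_force"])
M=Ro.from_euler("xyz",q["tcp_rot"]).as_matrix();print(M.round(4))
E
```

```text
31.8167 [435.52478097 -80.16492018 375.84064639] [ 2.23816937 -0.00346249  1.57171349] [-0.2653 -0.0117  2.3378  1.8878  0.2215 -2.0597] [ 0.02534828  0.32130558 -0.12495272]
[[-9.000e-04  6.189e-01  7.854e-01]
 [ 1.000e+00 -2.200e-03  2.900e-03]
 [ 3.500e-03  7.854e-01 -6.189e-01]]
```

>>> apply_moves(motion="1 0 0 0 0.5;1 0 -0.01 0.008 0.5;1 0 -0.02 0.016 0.5;1 0 -0.03 0.024 0.5;1 0 -0.04 0.032 0.5;1 0 -0.05 0.04 0.5;1 0 -0.06 0.047 0.5;1 0 -0.07 0.055 0.5;1 0 -0.08 0.063 0.5;1 0 -0.09 0.071 0.5;1 0 -0.1 0.079 0.5;1 0.02 -0.11 0.087 0.5;1 0.04 -0.11 0.087 0.5;1 0.06 -0.11 0.087 0.5;1 0.08 -0.11 0.087 0.5")

```text
clock: 33.07
eef_pos: [435.4, 0.5, 235.6]
tcp_rot: [-3.141, -0.902, 0.003]
contact_force: [0.1, -0.8, -1.2]
opening: 0.999
```

```bash
python3 - <<'E'
from h import *
from scipy.spatial.transform import Rotation as Ro
w=grab_frame("wrist");cv2.imwrite("pics/p_w.png",cv2.resize(w["img"][:,:,::-1],None,fx=1.5,fy=1.5,interpolation=cv2.INTER_CUBIC))
q=r.sense();print(q["clock"],q["eef_pos"],q["tcp_rot"],q["qpos"].round(4),q["contact_force"])
M=Ro.from_euler("xyz",q["tcp_rot"]).as_matrix();print(M.round(4),"grasp",(q["eef_pos"]+155*M[:,2]).round(1))
for n in("weight_centre","load_hook","steel_dish"):
  for c in("wrist","scene","side"): print(n,c,[(([round(float(v),1) for v in d["point"]]),round(d["conf"],2)) for d in spotter.place_of(n,c)])
E
```

```text
33.1167 [435.38133495   2.58902215 235.7580595 ] [ 3.14092215 -0.90244065  0.00629091] [ 1.2000e-03  3.5330e-01  2.4560e+00  3.1354e+00  5.7010e-01 -1.5688e+00] [ 0.08971557 -0.92005182  0.08127189]
[[ 6.197e-01  5.800e-03  7.848e-01]
 [ 3.900e-03 -1.000e+00  4.300e-03]
 [ 7.848e-01  4.000e-04 -6.197e-01]] grasp [557.    3.3 139.7]
weight_centre wrist [([676.9, 39.5, 48.2], 0.69)]
weight_centre scene [([674.3, 37.8, 51.5], 0.46)]
weight_centre side []
load_hook wrist [([673.1, 42.7, 110.3], 0.91)]
load_hook scene [([670.4, 40.1, 112.9], 0.95), ([676.4, 38.1, 49.6], 0.59)]
load_hook side [([676.8, 34.4, 104.6], 0.61)]
steel_dish wrist []
steel_dish scene [([417.4, -637.1, -1.5], 0.96), ([556.5, -339.7, -0.2], 0.73), ([394.3, 329.7, -1.1], 0.35)]
steel_dish side [([554.1, -340.4, 0.4], 0.7), ([414.7, -633.1, -0.6], 0.67)]
```

View pics/p_w.png

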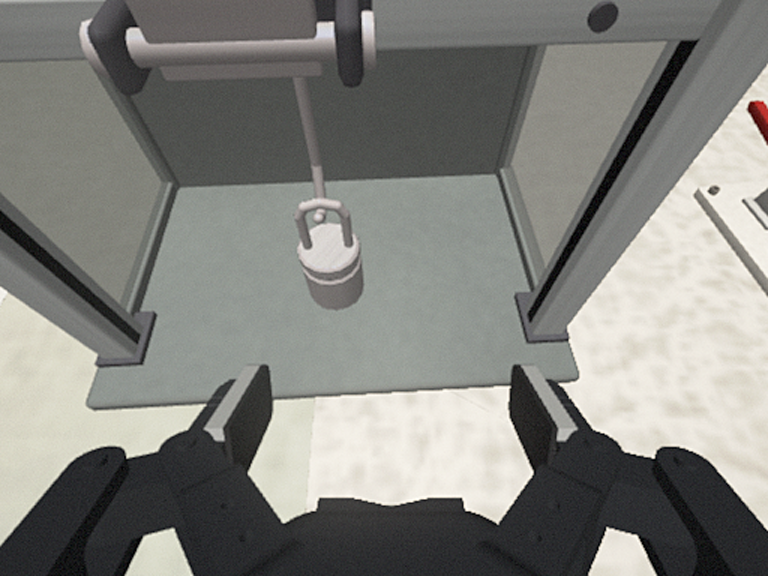

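>>> apply_moves(motion="1 -0.0464 -0.0362 0.0555 0;1 -0.0464 -0.0362 0.0555 0;1 -0.0464 -0.0362 0.0555 0;1 -0.036 -0.036 0.074 0;1 -0.025 -0.036 0.093 0;1 -0.014 -0.036 0.111 0;1 -0.003 -0.036 0.13 0;1 0.002 -0.036 0.14 0;1 0.002 -0.036 0.14 0")

```text
clock: 34.32
eef_pos: [548.9, 35.7, 152.8]
tcp_rot: [-3.141, -0.908, 0.002]
contact_force: [-1.6, 0.5, 0.0]
opening: 1.004
```

```bash
python3 - <<'E'
from h import *
from scipy.spatial.transform import Rotation as Ro
w=grab_frame("wrist");cv2.imwrite("pics/q_w.png",cv2.resize(w["img"][:,:,::-1],None,fx=1.5,fy=1.5,interpolation=cv2.INTER_CUBIC))
s=grab_frame("scene");cv2.imwrite("pics/q_c.png",cv2.resize(s["img"][:,:,::-1][100:240,180:320],None,fx=4,fy=4,interpolation=cv2.INTER_CUBIC))
q=r.sense();print(q["clock"],q["eef_pos"],q["tcp_rot"],q["qpos"].round(4),q["contact_force"])
M=Ro.from_euler("xyz",q["tcp_rot"]).as_matrix();print("grasp",(q["eef_pos"]+151*M[:,2]).round(1))
print([(([round(float(v),1) for v in d["point"]]),round(d["conf"],2)) for d in spotter.place_of("weight_centre","wrist")])
E
```

```text
34.4167 [546.03093016  35.85568271 151.92691014] [-3.14123275e+00 -9.04007507e-01  3.08179857e-03] [ 0.0819  0.6425  2.2319  3.245   0.6378 -1.6052] [-0.13486887 -0.0053778  -0.05441493]
grasp [664.7  36.3  58.5]
[([677.1, 40.7, 46.0], 0.69)]
```

View pics/q_w.png

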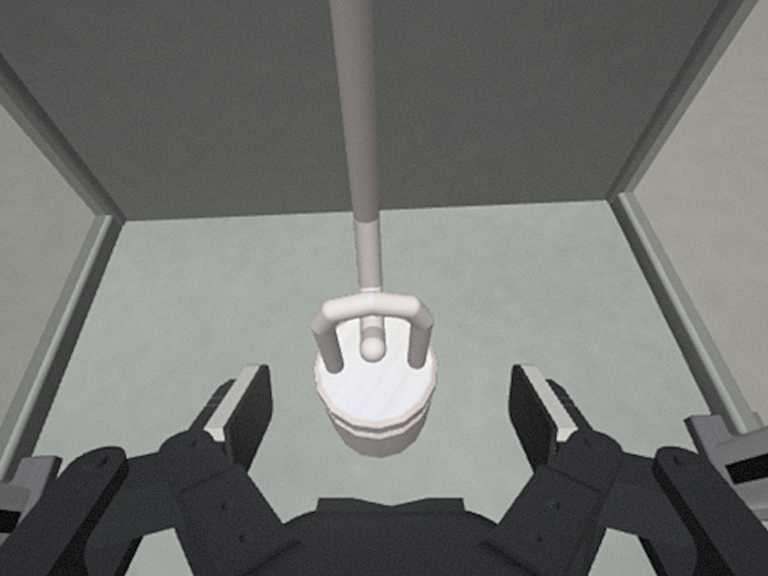

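View pics/q_c.png

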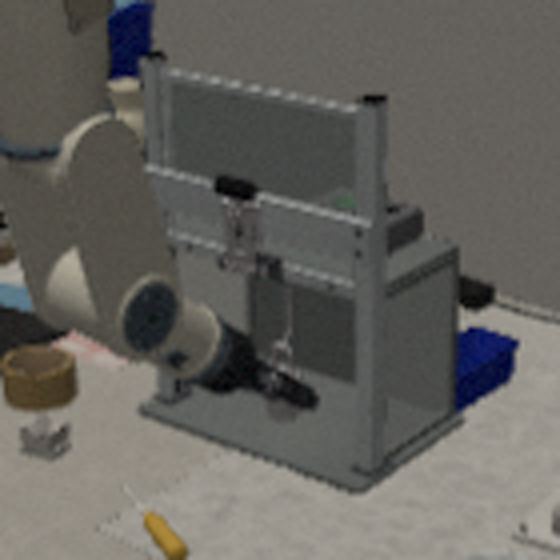

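>>> apply_moves(motion="1 0.002 -0.0045 0.006 0;1 0.0035 -0.0045 0.012 0;1 0.0035 -0.0045 0.012 0;0 0.0035 -0.0045 0.012 0;-1 0.0035 -0.0045 0.012 0;-1 0.0035 -0.0045 0.012 0;-1 0.0035 -0.0045 0.012 0;-1 0.0035 -0.0045 0.012 0;-1 0.0035 -0.0045 0.012 0;-1 0.0035 -0.0045 0.012 0", squeeze=50)

```text
clock: 35.3
eef_pos: [558.2, 40.8, 146.7]
tcp_rot: [-3.141, -0.904, 0.003]
contact_force: [-2.3, -1.3, 1.2]
opening: 0.453
```

```bash
python3 - <<'E'
from h import *
from scipy.spatial.transform import Rotation as Ro
w=grab_frame("wrist");cv2.imwrite("pics/r_w.png",cv2.resize(w["img"][:,:,::-1],None,fx=1.5,fy=1.5,interpolation=cv2.INTER_CUBIC))
q=r.sense();print(q["clock"],q["eef_pos"],q["tcp_rot"],q["opening"],q["contact_force"])
M=Ro.from_euler("xyz",q["tcp_rot"]).as_matrix();print(M.round(4),"grasp",(q["eef_pos"]+151*M[:,2]).round(1))
E
```

```text
35.35 [558.21769618  40.82977851 146.67777078] [-3.14122861 -0.90393519  0.0035034 ] 0.44896812579546924 [-1.31186072 -0.69710903  1.48543334]
[[ 6.185e-01  3.800e-03  7.858e-01]
 [ 2.200e-03 -1.000e+00  3.100e-03]
 [ 7.858e-01 -2.000e-04 -6.185e-01]] grasp [676.9  41.3  53.3]
```

View pics/r_w.png

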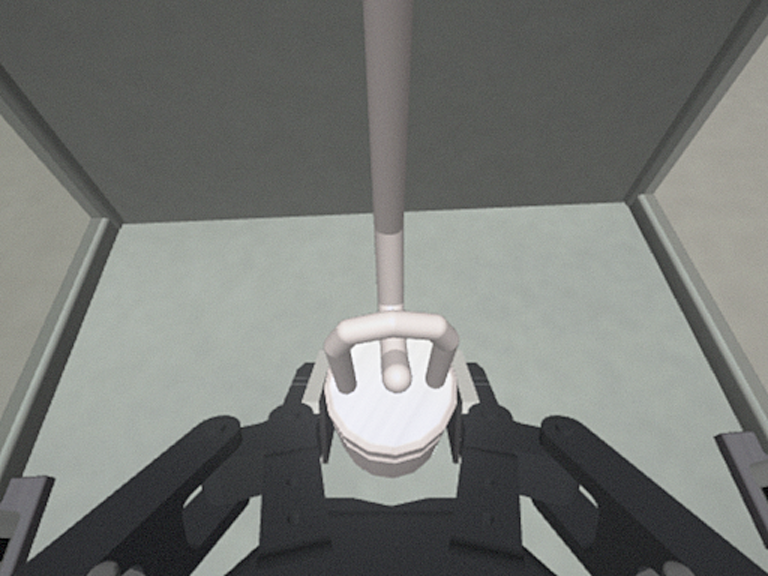

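>>> apply_moves(motion="-1 0.0024 0 -0.0019 0;-1 0.0055 0 -0.0043 0;-1 0.0086 0 -0.0068 0;-1 0.0118 0 -0.0093 0;-1 0.0141 0 -0.0111 0;-1 0.0141 0 -0.0111 0;-1 0.0141 0 -0.0111 0")

```text
clock: 35.93
eef_pos: [558.4, 40.9, 165.0]
tcp_rot: [-3.141, -0.905, 0.004]
contact_force: [0.5, 0.0, -4.1]
opening: 0.455
```

```bash
python3 - <<'E'
from h import *
w=grab_frame("wrist");cv2.imwrite("pics/s_w.png",cv2.resize(w["img"][:,:,::-1],None,fx=1.5,fy=1.5,interpolation=cv2.INTER_CUBIC))
q=r.sense();print(q["clock"],q["eef_pos"],q["tcp_rot"],q["opening"],q["contact_force"])
E
```

```text
35.9833 [558.32286076  40.89239584 164.73873191] [-3.14127713 -0.90416859  0.00376036] 0.4526477891793177 [-0.00867345 -0.62890757 -3.69213004]
```

View pics/s_w.png

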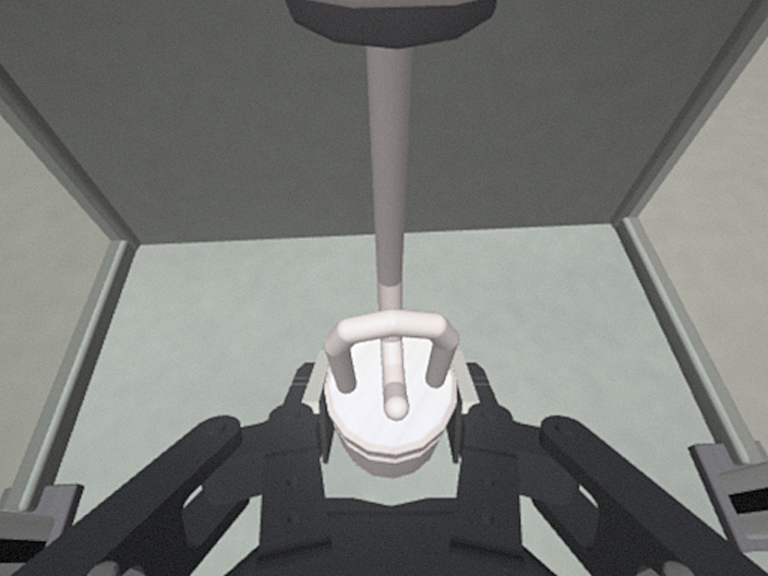

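>>> apply_moves(motion="-1 -0.005 0.0004 -0.006 0;-1 -0.011 0.001 -0.014 0;-1 -0.017 0.0016 -0.022 0;-1 -0.024 0.0022 -0.03 0;-1 -0.031 0.003 -0.039 0;-1 -0.038 0.0035 -0.048 0;-1 -0.046 0.0043 -0.058 0;-1 -0.054 0.005 -0.068 0;-1 -0.062 0.006 -0.079 0;-1 -0.07 0.0065 -0.089 0;-1 -0.074 0.007 -0.094 0;-1 -0.074 0.007 -0.094 0")

```text
clock: 36.98
eef_pos: [436.9, 33.3, 164.3]
tcp_rot: [3.142, -0.902, 0.004]
contact_force: [-0.1, 0.5, -4.9]
opening: 0.454
```

```bash
python3 - <<'E'
from h import *
w=grab_frame("wrist");cv2.imwrite("pics/t_w.png",cv2.resize(w["img"][:,:,::-1],None,fx=1.5,fy=1.5,interpolation=cv2.INTER_CUBIC))
s=grab_frame("scene");cv2.imwrite("pics/t_c.png",cv2.resize(s["img"][:,:,::-1][100:290,170:370],None,fx=3.5,fy=3.1,interpolation=cv2.INTER_CUBIC))
d=grab_frame("side");cv2.imwrite("pics/t_s.png",d["img"][:,:,::-1])
q=r.sense();print(q["clock"],q["eef_pos"],q["tcp_rot"],q["opening"],q["contact_force"],q["qpos"].round(3))
E
```

```text
37.1333 [439.43879051  33.48684163 164.76688708] [-3.14112308 -0.90528467  0.00362821] 0.45583522780107943 [ 0.64842477  0.12947607 -3.79980587] [ 0.102  0.587  2.45   3.249  0.801 -1.585]
```

View pics/t_w.png

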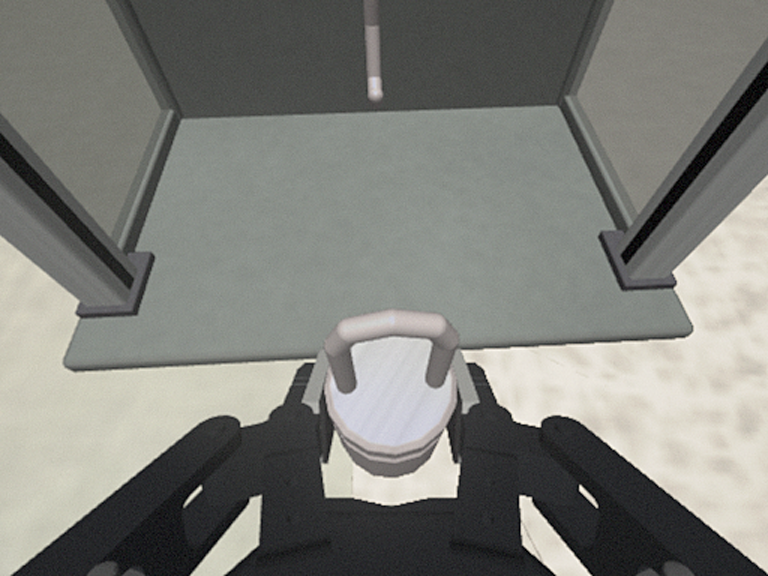

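View pics/t_c.png

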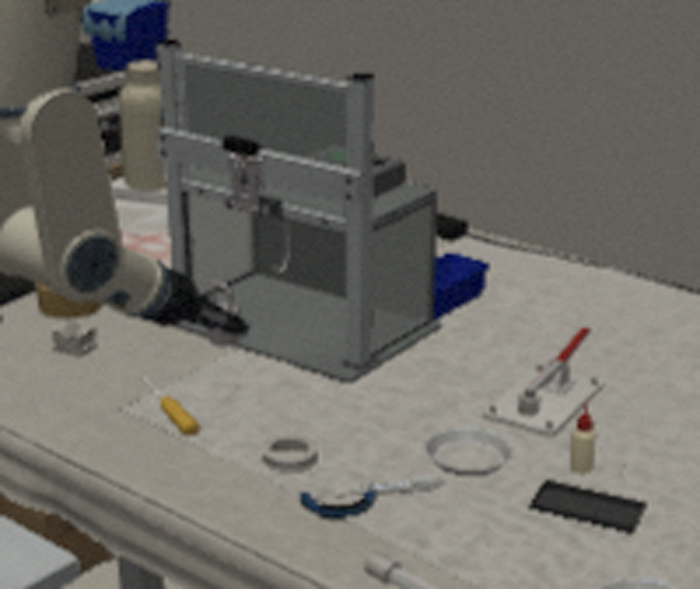

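View pics/t_s.png

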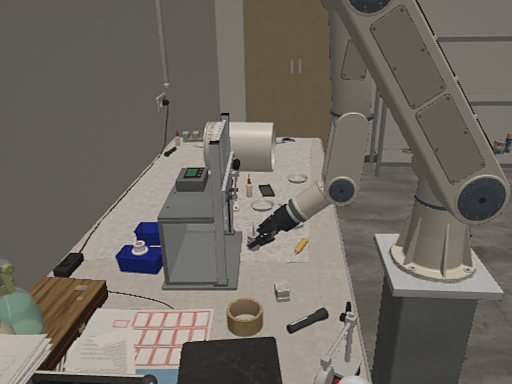

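```bash
python3 - <<'E'
from h import *
from scipy.spatial.transform import Rotation as Ro
w=grab_frame("wrist");q=r.sense()
M=Ro.from_euler("xyz",q["tcp_rot"]).as_matrix()
def at(u,v,z):
    c,d=ray(w,u/1.5,v/1.5); return (c+d*(z-c[2])/d[2]).round(1)
print("top disc L/R/front",at(327,393,92),at(457,393,92),at(392,437,92),"bail top",at(393,322,133))
print(q["eef_pos"],"grasp",(q["eef_pos"]+151*M[:,2]).round(1),M.round(4).tolist(),q["clock"])
s=grab_frame("scene");d=grab_frame("side")
cv2.imwrite("pics/u1.png",cv2.resize(s["img"][:,:,::-1][225:270,265:345],None,fx=9,fy=9,interpolation=cv2.INTER_CUBIC))
for a in range(0,360,45):
    X=[556+49.5*np.cos(np.radians(a)),-340.5+49.5*np.sin(np.radians(a)),18]
    u,v=proj(s,X);print(a,round((u-265)*9),round((v-225)*9))
E
```

```text
top disc L/R/front [554.1  53.   92. ] [554.2  15.1  92. ] [541.7  34.   92. ] bail top [555.5  34.  133. ]
[439.59803907  33.50182209 164.79709787] grasp [558.4  34.   71.6] [[0.6173, 0.004, 0.7868], [0.0022, -1.0, 0.0033], [0.7868, -0.0003, -0.6173]] 37.1833
0 402 123
45 318 109
90 245 130
135 223 175
180 269 220
225 357 235
270 433 212
315 450 165
```

View pics/u1.png

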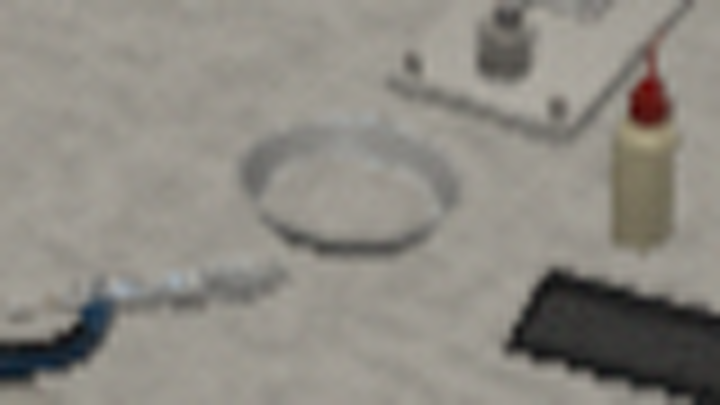

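>>> apply_moves(motion="-1 0.002 0.01 -0.002 0;-1 0.004 0.03 -0.004 0;-1 0.007 0.058 -0.006 0;-1 0.0077 0.088 -0.0066 0;-1 0.0077 0.118 -0.0066 0;-1 0.0077 0.148 -0.0066 0;-1 0.0077 0.178 -0.0066 0;-1 0.0077 0.208 -0.0066 0;-1 0.0077 0.238 -0.0066 0;-1 0.0077 0.268 -0.0066 0;-1 0.0077 0.298 -0.0066 0;-1 0.0077 0.326 -0.0066 0;-1 0.0077 0.35 -0.0066 0;-1 0.0077 0.368 -0.0066 0;-1 0.0077 0.3765 -0.0066 0;-1 0.0077 0.3765 -0.0066 0;-1 0.0077 0.3765 -0.0066 0")

```text
clock: 38.7
eef_pos: [439.6, -342.7, 174.5]
tcp_rot: [-3.141, -0.904, 0.004]
contact_force: [-0.4, -0.1, -3.8]
opening: 0.452
```

```bash
python3 - <<'E'
from h import *
from scipy.spatial.transform import Rotation as Ro
w=grab_frame("wrist");cv2.imwrite("pics/v_w.png",cv2.resize(w["img"][:,:,::-1],None,fx=1.5,fy=1.5,interpolation=cv2.INTER_CUBIC))
d=grab_frame("side");cv2.imwrite("pics/v_s.png",cv2.resize(d["img"][:,:,::-1][130:270,200:350],None,fx=5,fy=4,interpolation=cv2.INTER_CUBIC))
s=grab_frame("scene");cv2.imwrite("pics/v_c.png",cv2.resize(s["img"][:,:,::-1][180:280,220:360],None,fx=5,fy=5,interpolation=cv2.INTER_CUBIC))
q=r.sense();M=Ro.from_euler("xyz",q["tcp_rot"]).as_matrix();print(q["clock"],q["eef_pos"],M.round(4).tolist(),q["opening"],q["contact_force"],q["qpos"].round(3))
for c in("wrist","side","scene"): print([(([round(float(v),1) for v in d["point"]]),round(d["conf"],2)) for d in spotter.place_of("steel_dish",c)])
E
```

```text
38.85 [ 439.71563085 -341.56863298  174.38204662] [[0.619, 0.0055, 0.7854], [0.0025, -1.0, 0.0051], [0.7854, -0.0012, -0.619]] 0.45261765008171456 [-0.39299468  0.02349627 -4.29819162] [-0.844  0.613  2.141  1.965  0.693 -1.108]
[]
[([560.5, -345.9, 3.0], 0.6), ([414.4, -635.2, -2.1], 0.5), ([555.0, 337.5, -1.2], 0.26)]
[([414.8, -640.2, 0.4], 0.71), ([559.7, -342.5, -0.2], 0.6)]
```

View pics/v_w.png

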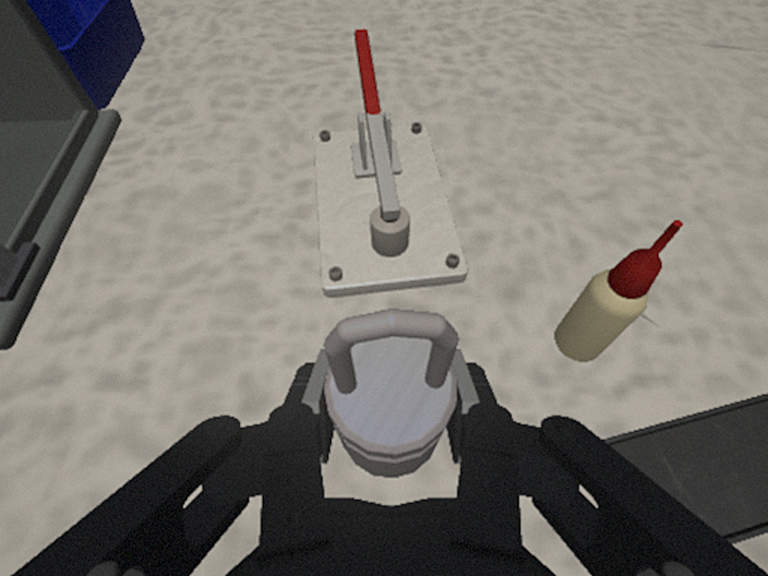

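View pics/v_s.png

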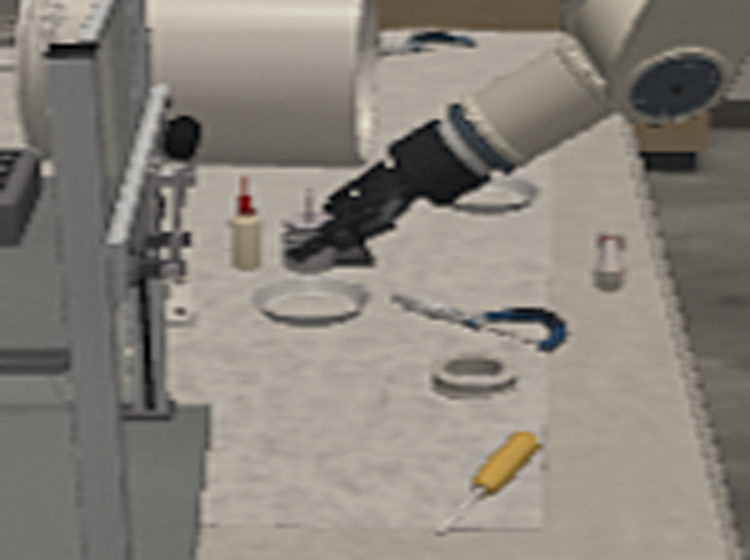

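View pics/v_c.png

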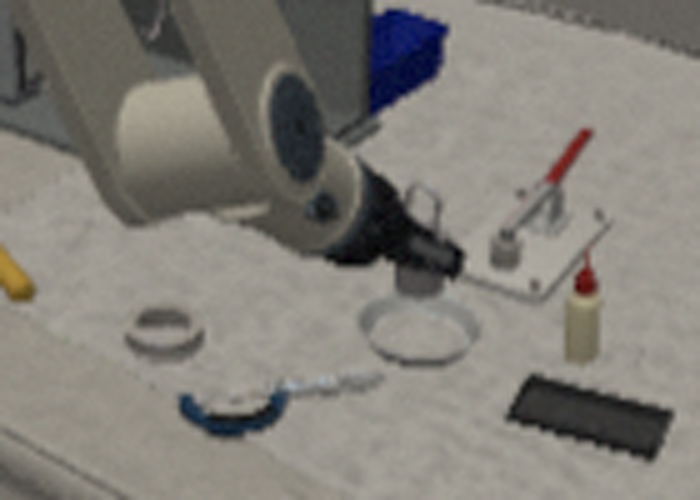

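```bash
python3 - <<'E'
from h import *
from scipy.optimize import least_squares
s=grab_frame("scene");d=grab_frame("side")
def ext(f,X,Y):
    a=np.linspace(0,2*np.pi,72);p=[proj(f,[X+49.5*np.cos(t),Y+49.5*np.sin(t),18]) for t in a]
    b=[proj(f,[X+36*np.cos(t),Y+36*np.sin(t),0]) for t in a]
    p=np.array(p);b=np.array(b);return p[:,0].min(),p[:,0].max(),p[:,1].min(),max(p[:,1].max(),b[:,1].max())
for X,Y in((556,-342),(558,-343),(560,-346)):
    print(X,Y,"scene",(np.array(ext(s,X,Y))-[220,220,180,180])*5,"side",(np.array(ext(d,X,Y))-[200,200,130,130])*[5,5,4,4])
sol=least_squares(lambda p:[np.mean(ext(s,*p)[:2])-304,np.mean(ext(d,*p)[:2])-262.3],[556,-342]);print(sol.x)
print("weight now",r.sense()["eef_pos"]+[115.5,.5,0], r.sense()["clock"])
a=cv2.cvtColor(s["img"],cv2.COLOR_RGB2BGR)[235:262,285:325];cv2.imwrite("pics/w1.png",cv2.resize(a,None,fx=18,fy=18,interpolation=cv2.INTER_CUBIC))
a=cv2.cvtColor(d["img"],cv2.COLOR_RGB2BGR)[190:220,242:282];cv2.imwrite("pics/w2.png",cv2.resize(a,None,fx=18,fy=18,interpolation=cv2.INTER_CUBIC))
E
```

```text
556 -342 scene [350.0096853  477.87707507 285.91691375 366.09524506] side [248.14247149 372.39264994 273.91599827 326.88591398]
558 -343 scene [352.57610961 480.39301497 285.32588354 365.43556312] side [245.76919743 369.93519537 273.47286372 326.38878377]
560 -346 scene [357.20209379 485.07990191 285.60465078 365.74936577] side [243.64671593 367.59360256 272.22003882 324.98865922]
[ 555.44017487 -348.10721156]
weight now [ 555.46427527 -342.00789619  174.66050956] 39.1
```

View pics/w1.png

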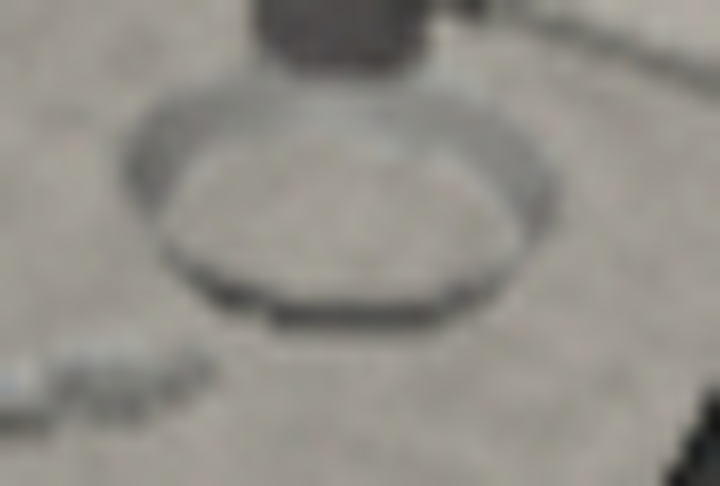

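View pics/w2.png

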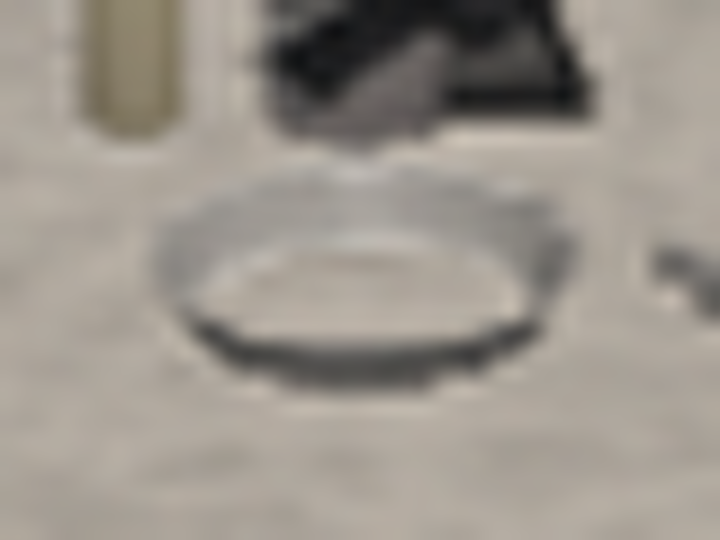

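```bash
python3 - <<'E'
from h import *
s=grab_frame("scene");d=grab_frame("side")
for z in (50,18,0):
  for Y in(-342,-345,-348): print(z,Y,np.round(proj(s,[555.5,Y,z]),2),np.round(proj(d,[555.5,Y,z]),2))
a=cv2.cvtColor(s["img"],cv2.COLOR_RGB2BGR)[210:245,285:325];cv2.imwrite("pics/x1.png",cv2.resize(a,None,fx=16,fy=16,interpolation=cv2.INTER_CUBIC))
a=cv2.cvtColor(d["img"],cv2.COLOR_RGB2BGR)[160:205,242:282];cv2.imwrite("pics/x2.png",cv2.resize(a,None,fx=13,fy=13,interpolation=cv2.INTER_CUBIC))
E
```

```text
50 -342 [303.02 237.1 ] [262.08 196.34]
50 -345 [303.66 237.37] [262.13 196.02]
50 -348 [304.3  237.64] [262.18 195.71]
18 -342 [302.68 244.09] [262.17 203.65]
18 -345 [303.31 244.37] [262.22 203.33]
18 -348 [303.95 244.65] [262.27 203.01]
0 -342 [302.49 247.98] [262.22 207.72]
0 -345 [303.12 248.26] [262.27 207.39]
0 -348 [303.75 248.54] [262.33 207.07]
```

View pics/x1.png

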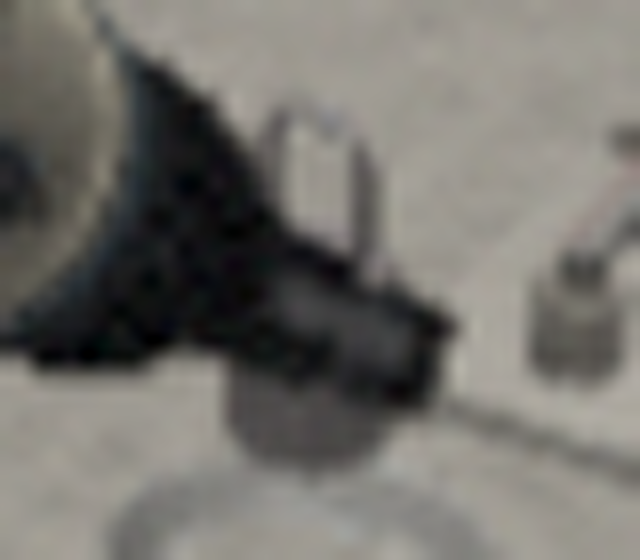

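View pics/x2.png

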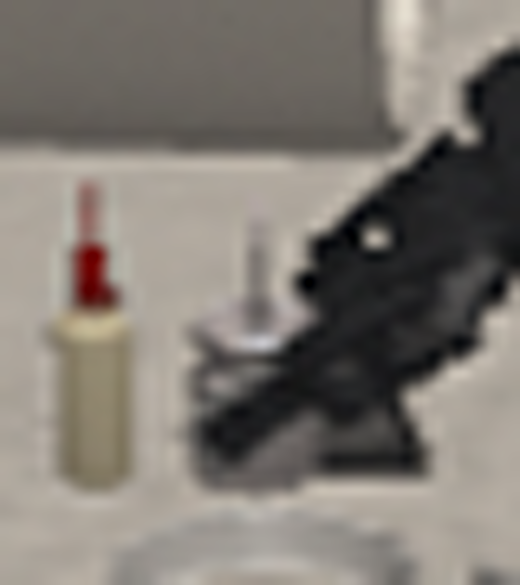

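>>> apply_moves(motion="-1 -0.006 0 0.004 0;-1 -0.012 0 0.0085 0;-1 -0.0185 0 0.0135 0;-1 -0.025 0 0.0185 0;-1 -0.0305 0 0.023 0;-1 -0.0344 0 0.0258 0;-1 -0.0344 0 0.0258 0;-1 -0.0344 0 0.0258 0")

```text
clock: 39.87
eef_pos: [438.7, -343.0, 131.1]
tcp_rot: [-3.14, -0.904, 0.003]
contact_force: [-0.2, -0.1, -4.0]
opening: 0.451
```

>>> apply_moves(motion="-1 -0.0008 0 0.0006 0;-1 -0.0016 0 0.0012 0;-1 -0.0024 0 0.0019 0;-1 -0.0024 0 0.0019 0")

```text
clock: 40.2
eef_pos: [438.8, -343.1, 128.7]
tcp_rot: [3.142, -0.904, 0.004]
contact_force: [-0.7, -0.3, -4.5]
opening: 0.452
```

>>> apply_moves(motion="-1 -0.0008 0 0.0006 0;-1 -0.0008 0 0.0006 0;-1 -0.0008 0 0.0006 0")

```text
clock: 40.45
eef_pos: [438.8, -343.1, 127.6]
tcp_rot: [-3.141, -0.904, 0.004]
contact_force: [0.3, -0.1, -4.1]
opening: 0.454
```

>>> apply_moves(motion="-1 -0.0008 0 0.0006 0;-1 -0.0008 0 0.0006 0;-1 -0.0008 0 0.0006 0")

```text
clock: 40.7
eef_pos: [438.8, -343.1, 126.6]
tcp_rot: [-3.141, -0.904, 0.004]
contact_force: [-1.5, -0.1, -4.1]
opening: 0.456
```

>>> apply_moves(motion="-1 -0.0008 0 0.0006 0;-1 -0.0008 0 0.0006 0;-1 -0.0008 0 0.0006 0")

```text
clock: 40.95
eef_pos: [438.9, -343.1, 126.1]
tcp_rot: [3.141, -0.906, 0.004]
contact_force: [-2.8, 1.6, 4.5]
opening: 0.451
```

```bash
python3 - <<'E'
from h import *
w=grab_frame("wrist");cv2.imwrite("pics/y_w.png",cv2.resize(w["img"][:,:,::-1],None,fx=1.5,fy=1.5,interpolation=cv2.INTER_CUBIC))
d=grab_frame("side");cv2.imwrite("pics/y_s.png",cv2.resize(d["img"][:,:,::-1][170:220,235:300],None,fx=11,fy=11,interpolation=cv2.INTER_CUBIC))
print(r.sense()["contact_force"],r.sense()["eef_pos"])
E
```

```text
[-1.69055848  2.0028933   5.93039527] [ 438.96825457 -343.12102398  126.11781913]
```

View pics/y_w.png

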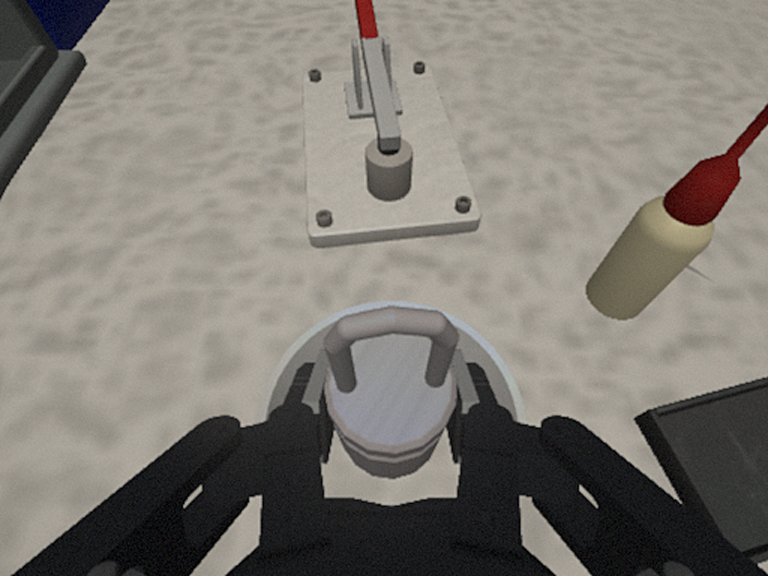

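View pics/y_s.png

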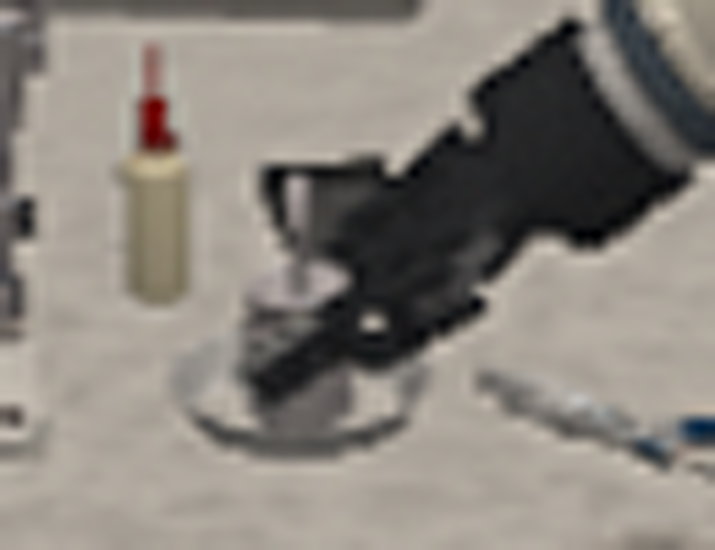

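```bash
python3 - <<'E'
from h import *
w=grab_frame("wrist")
def at(u,v,z):
    c,d=ray(w,u/1.5,v/1.5); return (c+d*(z-c[2])/d[2]).round(1)
print("rim far",at(394,303,18),"rim L/R",at(268,405,18),at(521,405,18),"top disc",at(327,393,54),at(457,393,54))
E
```

```text
rim far [ 605.5 -343.5   18. ] rim L/R [ 561.  -296.4   18. ] [ 561.3 -390.8   18. ] top disc [ 553.4 -323.7   54. ] [ 553.5 -361.4   54. ]
```

>>> apply_moves(motion="-0.05 0 0 0 0;0.05 0 0 0 0;0.12 0 0 0 0;0.2 0 0 0 0;0.2 0 0 0 0;0.2 0 0 0 0")

```text
clock: 41.6
eef_pos: [438.8, -343.1, 125.5]
tcp_rot: [-3.141, -0.904, 0.004]
contact_force: [0.6, 1.1, -0.0]
opening: 0.599
```

>>> apply_moves(motion="0.2 0 0 -0.006 0;0.2 0 0 -0.015 0;0.2 0 0 -0.03 0;0.2 0 0 -0.05 0;0.2 0 0 -0.07 0;0.2 0 0 -0.09 0;0.2 0 0 -0.11 0;0.2 0 0 -0.12 0;0.2 0 0 -0.12 0")

```text
clock: 42.35
eef_pos: [342.8, -343.5, 201.3]
tcp_rot: [3.14, -0.905, 0.004]
contact_force: [-0.6, -0.4, 0.7]
opening: 0.598
```

```bash
python3 - <<'E'
from h import *
w=grab_frame("wrist");cv2.imwrite("pics/A_w.png",cv2.resize(w["img"][:,:,::-1],None,fx=1.5,fy=1.5,interpolation=cv2.INTER_CUBIC))
s=grab_frame("scene");cv2.imwrite("pics/A_c.png",cv2.resize(s["img"][:,:,::-1][100:310,170:370],None,fx=3.5,fy=2.8,interpolation=cv2.INTER_CUBIC))
d=grab_frame("side");cv2.imwrite("pics/A_s.png",cv2.resize(d["img"][:,:,::-1][110:330,150:350],None,fx=3.5,fy=2.7,interpolation=cv2.INTER_CUBIC))
q=r.sense();print(q["clock"],q["eef_pos"],q["opening"],q["contact_force"])
for n in("weight_centre","steel_dish","bar_handle"):
  for c in("wrist","scene","side"): print(n,c,[(([round(float(v),1) for v in d["point"]]),round(d["conf"],2)) for d in spotter.place_of(n,c)])
E
```

```text
42.5 [ 344.45773132 -343.60503453  199.90910292] 0.5948398073066181 [-1.01726714 -0.4315708  -0.61735759]
weight_centre wrist [([558.4, -341.8, 27.3], 0.65)]
weight_centre scene [([557.6, -344.0, 28.9], 0.63)]
weight_centre side [([561.2, -342.9, 29.2], 0.57)]
steel_dish wrist [([560.3, -346.0, 2.0], 0.83)]
steel_dish scene [([556.0, -340.6, -0.5], 0.71), ([412.7, -639.1, 0.0], 0.7)]
steel_dish side [([561.5, -341.3, 3.0], 0.59)]
bar_handle wrist []
bar_handle scene [([605.3, 36.5, 323.6], 0.41)]
bar_handle side [([422.0, -6.4, 2.1], 0.55), ([601.3, 32.6, 324.4], 0.48), ([395.6, 324.8, 2.7], 0.21)]
```

View pics/A_w.png

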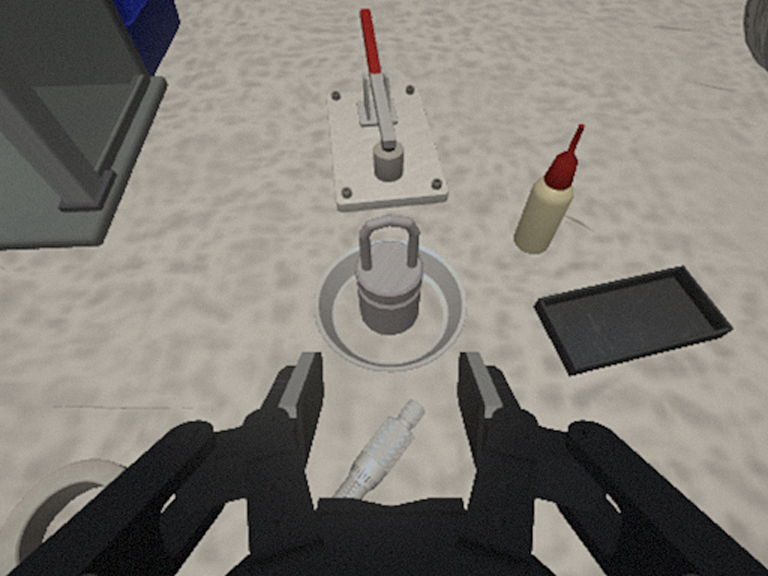

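View pics/A_c.png

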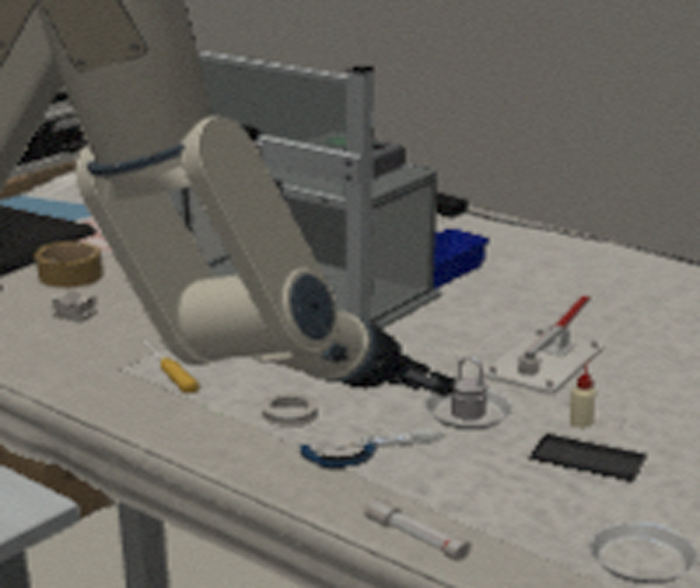

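View pics/A_s.png

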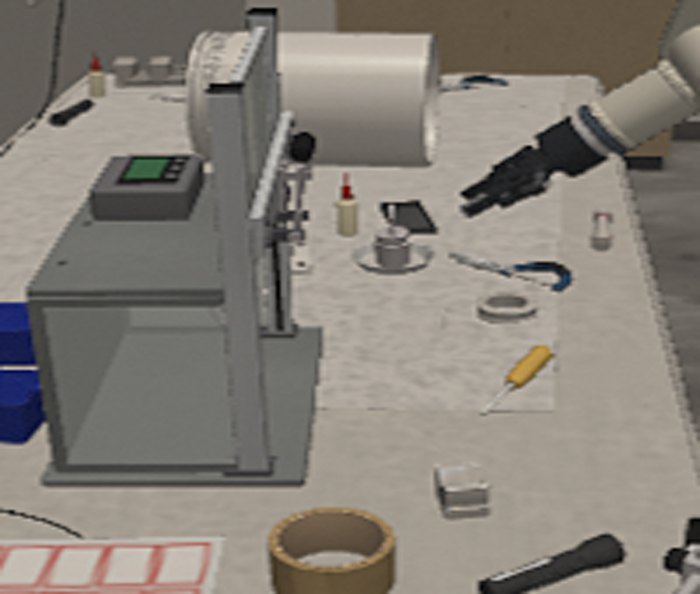

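The wrist view shows the weight upright in the middle of the dish, at about (390,285). The guard is still hooked up with the bar handle at z = 324 mm, the bystanders look undisturbed, and the gripper is clear. I'm handing in.

```bash
python3 -c "
from rig import r
print(r.sign_off())"
```

```text
the job is handed in; nothing more can be done
None
```

The tester is unloaded: the guard stays hooked up on its keeper, and the check weight stands upright in the dish nearest the robot. I handed in at about 43 s of the 69 s allowed; no verdict was reported.

**What I did**
- **Guard:** I drew the bar out with one fingertip, pinched the handle by its ends, and raised the guard to about 207 mm. I then swung the bar upright over the keeper and lowered it until the wrist load fell from about -7 N to 0, at roughly 190 mm. The guard stayed put when I let go.
- **Weight:** The gripper was pointing straight down and could not reach under the guard, and the moves give no direct tilt. I tilted it about 52° by pressing against the arm's joint limits overhead and behind the base. I then lifted the weight 18 mm off the hook, brought it out, and lowered it into the dish until I felt contact, before opening the gripper.

**Last checks**
- **Guard still up:** The bar handle shows at z of about 324 mm, which puts the guard at about 0.191 m. That is right at the top of the 0.179 to 0.191 m hooked range.
- **Weight in place:** It is upright and within about 2–3 mm of the dish centre.
- **Surroundings:** The other things look unmoved, and the gripper touches nothing.

**What disagreed**
- The dish position differed by up to about 6 mm between detections, so I set the weight by comparing it with the dish rim in the same pictures.
- While I was reaching in to free the bar, the gripper pressed on something at about 14 N, probably the guard panel. Drawing the bar out peaked at about 33 N, taken by the fingertip on the handle. Neither reached the 40 N limit.

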